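# Draw a cartridge tray out of a low bench shelf with a pull hook

## Task

Take the pull hook from its rest and disinfect its hooked end by dipping it deep into the narrow dip jar, until the bend is at least 3 cm below the rim. Then drop the hook behind the front wall of the shelf tray that holds the flat test cartridges and draw that tray straight forward until about half of its length stands out in front of the shelf, touching the tray with the hook only. Lay the hook back in its rest as it was, and leave the jar standing in its place, the cartridges in their tray and everything else where it is.

Things in the scene. Friction and masses are not known exactly. Their poses are not given: they have to be found in the camera images.
- pull_hook: Pull hook, 169 mm long, 90 g: grey flat-sided handle 90 x 16 (wide) x 22 mm (high), then a round steel shaft 8 mm thick with a leg, as thick, bent down at a right angle at its end. Origin: handle centre, a good grip across the 16 mm. x runs along the shaft (its axis z = 0) to the hooked end, z up as it lies in the rest (leg hangs to -z). Handle spans x = -45 to 45 mm.
- hook_bend (a point): Bend of the pull hook: where the axes of shaft and leg meet, at x = 120 mm, z = 0 in the hook's frame.
- hook_tip (a point): Free end of the hook's leg: at x = 120 mm, z = -24 mm in the hook's frame.
- hook_rest: Aluminium tool rest, fixed: base 150 x 56 x 6 mm, two uprights 5 mm thick with notches flared upwards. Origin: underside centre; x the way the hooked end points, z up. Rear notch (x = -73.5 mm, floor z = 44 mm, 20 mm wide there) carries the handle's rear, front notch (x = 47.5, floor z = 51, 14 wide) the shaft; sides rise 16 mm above the floors. Between them the handle is free for the fingers.
- rest_seat (a point): Where the hook's origin lies when it is home in its rest: at x = -37.5 mm, y = 0, z = 55 mm in the rest's frame; the hook's axes are then those of the rest.
- dip_jar: Narrow open steel dip jar, loose, 0.4 kg: 58 mm outside (61 mm at the rim bead), 50 mm inside diameter, 90 mm high, inner floor 6 mm up. Origin: centre of its underside, z up. The hook gets deep into it only with its shaft sloping down some 40 degrees or more. Fixed white readers, less than 200 mm high, stand close behind the strip of bench where jar and rest are.
- jar_rim (a point): Centre of the dip jar's mouth, at the height of its rim.
- bench_shelf: Low white steel bench shelf, fixed, 192 mm wide, 208 mm deep: two open-fronted bays side by side, each 90 mm wide inside, centres at y = +47 and -47 mm, closed at back and sides. Floor 3 mm and underside of the roof 113 mm above the bench; roof 4 mm thick with things standing on it. Origin: middle of the front edge, at bench level; x runs inwards, y along the front, z up.
- tray_flat: The tray to draw out: open aluminium tray 140 mm long, 80 wide, 45 high, walls and floor 3 mm (rim bead 4.4 mm), about 0.3 kg, in one of the bays, with two flat test cartridges towards its back. Origin: foot of the front wall's outer face, in the middle; x runs to the tray's back, y along the front wall, z up (rim at z = 45 mm). The 40 mm behind the front wall are free for the hook.
- tray_cup: The other tray, same make and size and same origin, in the other bay, holding one tall capped sample cup instead. Leave it.
- cartridge_a: Flat test cartridge 62 x 34 x 15 mm, loose in the tray to draw out, lying across it. Origin: centre of its underside.
- cartridge_b: A second such cartridge, behind the first one in the same tray.
- cup_in_tray: Sample cup with screw lid, 62 mm in diameter and 62 mm high, loose in tray_cup. Origin: centre of its underside.
- swab_box: Bystander: carton 65 x 130 x 60 mm standing on the shelf's roof. Origin: centre of its underside.
- small_bottle: Bystander: small capped bottle, 48 mm in diameter, 85 mm high, on the shelf's roof. Origin: centre of its underside.
- wash_bottle: Bystander: capped bottle, 60 mm wide, 130 mm high, on the bench beside the shelf's right front corner. Origin: centre of its underside.
- tape_roll: Bystander: roll of tape, 85 mm in diameter, 18 mm high, flat on the shelf's roof. Origin: centre of its underside.
- marker: Bystander: marker pen 135 mm long, 17 mm thick, on the bench near its front edge. Origin: below its middle.
- timer: Bystander: bench timer 66 x 62 x 19 mm on the bench in front of the shelf. Origin: centre of its underside.
Mind the look-alikes: they are no part of the job. What is shaped like the dip_jar but yellow is not meant.

How it is judged:
By the outcome, as a careful person would: the job done as asked, in the order asked, and still so for the second after the job is handed in, with the robot touching nothing.
It also fails if it takes over 67 s, if anything falls off the work surface, if the arm or the gripper's body presses on something with over 40 N, if the wrist force passes 120 N, or if a joint passes its speed limit or range.

## Robot

A 6-joint arm with a two-finger parallel gripper is mounted at the origin on a cart in front of the work surface, level with it; the furniture and walls round the work are solid. World frame = base frame: x ahead of the robot, y to its left, z up, the work surface at z = 0. Lengths are in mm, angles in degrees, forces in N, time in s.
With the tool pointing down it reaches from about 350 to 850 mm from the base axis. Payload 8.1 kg.
Tool frame: the origin (TCP) lies at the very end of the fingers, on their centre line; the grasp point (between the pads) lies 19 mm behind it (r.grasp_offset is the distance from the TCP to the grasp point, in mm); z points along the fingers, y is the line along which they close (so a half turn about z gives the same grasp; the last joint's range is limited). The gripper opens to 85 mm and grips with 20 to 120 N. Pads are 22 mm wide; open, the fingers measure 114 mm over their backs; the gripper's body (76 mm by 85 mm) begins 54 mm behind the grasp point. The pads swing forward as they close: fully open they stand 13 mm farther back than shut.
Start: joints at [-4.893, 7.471, 85.268, -0, 87.261, -4.893], TCP at [600.004, 0.022, 231.292] pointing down, gripper open.
Joint ranges: [-169.43, 169.43], [-51.17, 129.36], [1.28, 143.12], [-76.62, 256.62], [0, 156.53], [-152.29, 152.29]. Speed limits (degrees/s): [136.94, 136.94, 159.86, 180, 180, 180].

## Interface

Orientations are given as [roll, pitch, yaw] about the fixed x, y, z axes, in that order (R = Rz(yaw) Ry(pitch) Rx(roll)).
In Python, from bench import r gives the robot as it stands.
- The arm moves only by the tool carry_out, never from a script. Its argument "commands" is a list of rows, each an object with "jaw": the finger opening in m, from 0 to 0.0854; "translation": the shift along the tool's x, y, z in m, a list of three; "spin": the turn about the tool's z in rad. A call has exactly 8 rows; each row shifts and turns the commanded pose from where the row before left it, along the tool's axes as they then stand; what a row does not reach is not made up. A row lasts 1/12 s, in which the tool goes at most 41.7 mm and 7.16 degrees, less where a joint would pass 70% of its speed; a pose out of reach is approached as far as the arm can. A call is refused whole if a number of a shift passes 0.0417 or a number of a turn 0.125, either way. A call with a gripper value outside its range is refused whole. The fingers move at their own pace and stop on an object; "squeeze" is the grip in N (left out, the last holds). Time passes only in rows, so rows that do not move let the fingers close, or fill a call up. It gives the time, the measured TCP pose, the force, the opening and the grip force at its end, in the units of the state.
- r.sense(): the state, without advancing time (a new reading comes with each control period).
- r.snapshot(name): name is "scene" or "side" or "wrist"; returns a dict with "pixels" (420x560x3 uint8, blue, green, red), "K" (3x3 intrinsics, pixels), "dist_coeffs" ([k1, k2, p1, p2, k3] as OpenCV has them; the pictures are not rectified), "extrinsics" (4x4, takes a point from camera to world coordinates). Camera axes: x right, y down, z forward; pixel columns grow to the right and rows downward; lengths in mm; the calibration is good to about 2 mm. A picture is of the moment at which its call begins. There is no depth.
- r.hand_in(): hands the job in; it is judged then, once.
Trained networks look in a picture, given as the dict that the camera call returned (one of the last four; its "shot" number tells which), for a name from the list of things; names that differ only in an ending like _2 or _b are one class to them, and where a whole thing is asked for, a point or a joint stands for the part that bears it (a point fixed in the world has none). Each returns a list of dicts, best first, with "score" (0 to 1); they miss things now and then, are a little off and sometimes report something else, mostly with a low value. They report only what shows in the picture. A call takes as long as a camera call. They do not tell look-alikes from the thing itself.
- r.spot_in(picture, target): "xy" ([column, row] in pixels, amid what is visible of it).
- r.regions_of(picture, target): "pixels" (420x560 bool, what is visible of it) and "xy" ([column, row] in pixels, amid what is visible of it).
- r.landmark_of(picture, target): "xy" ([column, row] in pixels: a listed point, or the origin of a listed thing).
The state is a dict: "time": time; "joint_pos": joint angles; "qd": joint speeds; "joint_efforts": joint torques, N m; "tool_pos": TCP position; "tcp_rot": TCP orientation; "ft_force": force on the tool from outside, world axes, zero at the start; "wrist_torque": the same for the moment, N m; "finger_gap": finger opening in mm; "grip_force": force on a finger pad.
Only numpy, scipy, OpenCV 4.12 (cv2) and the standard library are available. Lean on these libraries where they do the work, as an engineer would, in place of code of your own. Each camera call takes 0.05 s, during which the arm holds its last target. There are 200 camera calls.

## Working session

There is one attempt and no reset: what is moved stays moved. The work goes in short steps, Python scripts to look and compute and a tool call to move; the robot and the scene stay as the last step left them, time stands still between calls to the robot, and variables do not carry over. Pictures are saved under pics/ and viewed, at most 10 in all, crops included, and the job is handed in when it is done.

Besides the shell and the picture viewer there is one more tool, called after ">>>" in YAML: its name, and indented under it one key for each argument. carry_out: Moves the arm, as the interface text tells. Its arguments: {"type":"object","properties":{"commands":{"type":"array","items":{"type":"object","properties":{"jaw":{"type":"number"},"translation":{"type":"array","items":{"type":"number"}},"spin":{"type":"number"}}}},"squeeze":{"type":"number"}},"required":["commands"]}

```bash
mkdir -p pics; cat > h.py <<'E'
import numpy as np, cv2
from bench import r
from scipy.spatial.transform import Rotation as Ro
def ray(p,xy):
    u=cv2.undistortPoints(np.array([[xy]],float),np.array(p["K"]),np.array(p["dist_coeffs"]))[0,0]
    E=np.array(p["extrinsics"]); d=E[:3,:3]@[u[0],u[1],1]; return E[:3,3],d/np.linalg.norm(d)
def tri(rs):
    A=np.zeros((3,3));b=np.zeros(3)
    for c,d in rs:
        M=np.eye(3)-np.outer(d,d);A+=M;b+=M@c
    x=np.linalg.solve(A,b); return x,[round(float(np.linalg.norm(np.cross(x-c,d))),1) for c,d in rs]
def onz(p,xy,z):
    c,d=ray(p,xy); return c+d*(z-c[2])/d[2]
def proj(p,X):
    E=np.linalg.inv(np.array(p["extrinsics"])); 
    return cv2.projectPoints(np.array(X,float).reshape(-1,1,3),cv2.Rodrigues(E[:3,:3])[0],E[:3,3],np.array(p["K"]),np.array(p["dist_coeffs"]))[0].reshape(-1,2)
E
python3 - <<'E'
from h import *
P={n:r.snapshot(n) for n in("scene","side","wrist")}
for n,p in P.items():
    cv2.imwrite(f"pics/{n}0.png",p["pixels"]); print(n,np.array(p["extrinsics"]).round(2).tolist())
for t in ["pull_hook","hook_bend","hook_tip","hook_rest","rest_seat","dip_jar","jar_rim","bench_shelf","tray_flat","tray_cup","cartridge_a","cup_in_tray","timer","marker","wash_bottle","small_bottle"]:
    L={n:[(np.array(d["xy"]).round(1).tolist(),round(d["score"],2)) for d in r.landmark_of(p,t)[:3]] for n,p in P.items()}
    print(t,L)
    try:
        x=tri([ray(P[n],L[n][0][0]) for n in L if L[n]]); print("   ",x[0].round(1),x[1])
    except Exception as e: print("   one view")
E
```

```text
scene [[-0.68, -0.42, 0.6, -687.26], [-0.73, 0.39, -0.56, 1146.63], [0.0, -0.82, -0.57, 1266.97], [0.0, 0.0, 0.0, 1.0]]
side [[0.82, -0.48, 0.29, 19.08], [-0.57, -0.71, 0.43, -751.68], [0.0, -0.52, -0.86, 1577.76], [0.0, 0.0, 0.0, 1.0]]
wrist [[1.0, 0.0, -0.0, 598.88], [0.0, -0.94, -0.33, 85.21], [-0.0, 0.33, -0.94, 372.51], [0.0, 0.0, 0.0, 1.0]]
pull_hook {'scene': [([272.2, 239.6], 0.5)], 'side': [([224.7, 207.8], 0.44)], 'wrist': [([55.9, 47.3], 0.71), ([96.9, 93.2], 0.49)]}
    [411.3 127.1  59.8] [4.7, 6.5, 4.3]
hook_bend {'scene': [([298.0, 230.9], 0.49)], 'side': [([235.0, 238.6], 0.63)], 'wrist': [([73.0, 178.3], 0.85)]}
    [386.4   6.2  46.6] [2.4, 2.6, 2.9]
hook_tip {'scene': [([293.0, 233.9], 0.71), ([271.6, 241.8], 0.46)], 'side': [([240.1, 241.1], 0.43)], 'wrist': [([84.4, 167.7], 0.79)]}
    [399.1  10.   25.6] [6.5, 8.7, 7.8]
hook_rest {'scene': [([296.5, 231.5], 0.61), ([281.6, 247.7], 0.59), ([269.7, 243.9], 0.5)], 'side': [([226.9, 226.0], 0.73)], 'wrist': [([97.5, 91.1], 0.92)]}
    [394.9  60.5  48.9] [43.1, 8.8, 44.0]
rest_seat {'scene': [([274.5, 241.6], 0.72)]
[... 781 characters left out ...]
rtridge_a {'scene': [], 'side': [([385.8, 289.2], 0.5)], 'wrist': []}
    [ 155.8 -685.8 1266.3] [0.0]
cup_in_tray {'scene': [], 'side': [([238.0, 236.8], 0.35)], 'wrist': []}
    [  49.1 -691.3 1456.1] [0.0]
timer {'scene': [], 'side': [([288.1, 310.6], 0.73)], 'wrist': []}
    [  11.3 -761.1 1610.3] [0.0]
marker {'scene': [([311.2, 223.2], 0.59)], 'side': [([259.2, 265.6], 0.72)], 'wrist': [([129.0, 255.9], 0.59)]}
    [ 411.8 -106.5    8.4] [6.0, 5.3, 5.2]
wash_bottle {'scene': [], 'side': [([348.0, 350.1], 0.97), ([192.0, 162.0], 0.36)], 'wrist': []}
    [ -67.9 -798.1 1877.4] [0.0]
small_bottle {'scene': [], 'side': [([368.8, 310.3], 0.67)], 'wrist': []}
    [ -20.7 -772.2 1682.8] [0.0]
```

```bash
python3 - <<'E'
import cv2,numpy as np
a=cv2.imread("pics/scene0.png");b=cv2.imread("pics/side0.png")
cv2.imwrite("pics/v1.png",cv2.resize(a[150:350,140:400],None,fx=3,fy=3))
cv2.imwrite("pics/v2.png",cv2.resize(b[130:390,140:440],None,fx=2.3,fy=2.3))
E
```

```text
(no output)
```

View pics/v1.png

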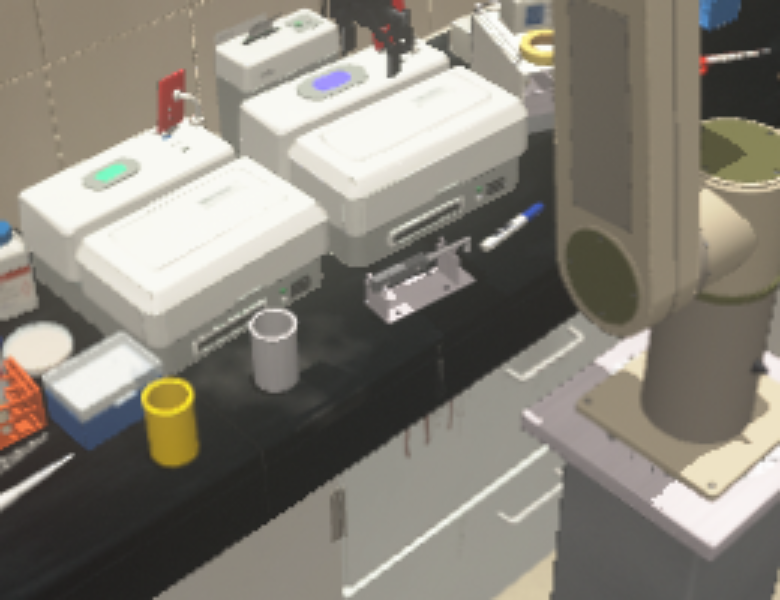

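View pics/v2.png

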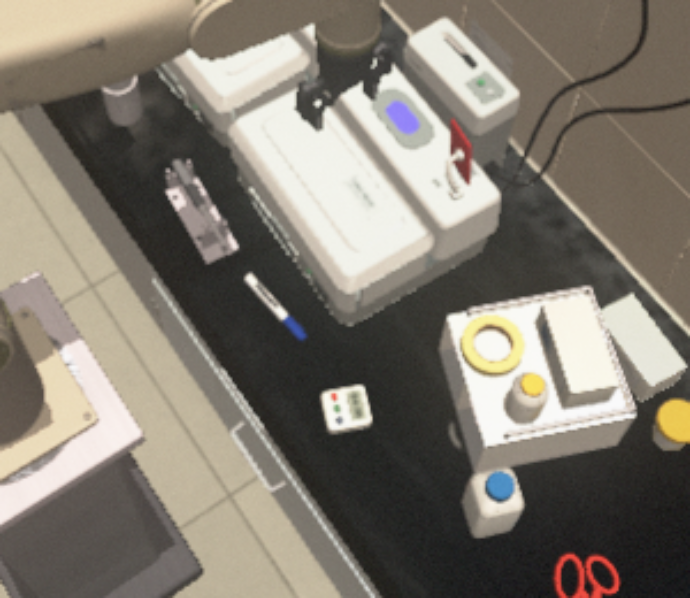

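View pics/wrist0.png

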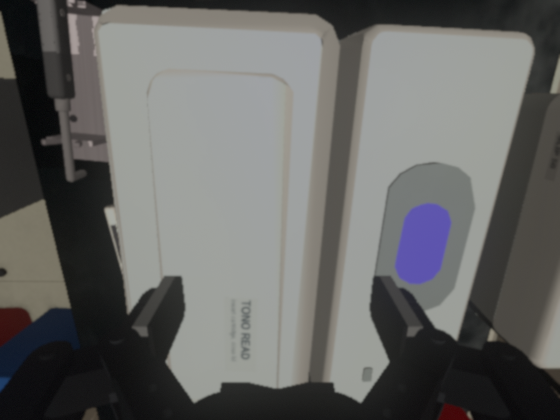

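```bash
python3 - <<'E'
from h import *
s=r.sense(); print({k:np.array(s[k]).round(2).tolist() for k in s})
sc=r.snapshot("scene");sd=r.snapshot("side")
print("jar rim",tri([ray(sc,[231.2,257.9]),ray(sd,[190.4,165.1])]),"foot",tri([ray(sc,[231.6,273.4]),ray(sd,[195.1,176.6])]), onz(sc,[231.6,273.4],0),onz(sc,[231.2,257.9],90),onz(sd,[190.4,165.1],90))
print("yellow",onz(sc,[196,280],90))
f=lambda x,y,z:print("side crop",x,y,onz(sd,[140+x/2.3,130+y/2.3],z).round(0))
print("roof A B C D");[f(x,y,117) for x,y in((445,318),(590,290),(635,405),(485,465))]
print("timer");f(346,410,19)
print("wash");f(500,485,130)
print("bottle, tape"); f(532,385,202);f(491,345,135)
# reader top/bottom front edges
g=lambda x,y,z:print("scene crop",x,y,onz(sc,[140+x/3,150+y/3],z).round(0))
print("reader foot edges");g(165,370,0);g(322,290,0);g(360,265,0);g(525,190,0)
for t in("timer","wash_bottle","tray_flat","tray_cup"): print(t,[(d["xy"],d["score"]) for d in r.spot_in(sd,t)[:2]])
E
sed -n 1,5p /dev/null; python3 - <<'E'
import sys;sys.path.insert(0,'.')
import cv2
a=cv2.imread("pics/scene0.png")
cv2.imwrite("pics/c1.png",cv2.resize(a[215:315,180:310],None,fx=6,fy=6,interpolation=cv2.INTER_CUBIC))
E
```

```text
{'time': 2.55, 'joint_pos': [-4.89, 7.47, 85.27, -0.0, 87.26, -4.89], 'qd': [0.08, 0.02, 0.01, -0.04, 0.02, -0.04], 'joint_efforts': [0.0, -56.93, -50.08, -0.0, 0.0, 0.0], 'tool_pos': [600.01, 0.01, 231.32], 'tcp_rot': [180.0, 0.0, 90.0], 'ft_force': [0.09, 0.17, -0.84], 'wrist_torque': [0.01, -0.05, -0.02], 'grip_force': 0.0, 'finger_gap': 85.22}
jar rim (array([404.19183247, 340.89105821,  87.81399133]), [0.5, 0.5]) foot (array([410.90935796, 341.17368368,   6.55402221]), [1.7, 1.7]) [414.56108832 336.8517283    0.        ] [402.76045228 342.40717534  90.        ] [403.18775403 338.940797    90.        ]
yellow [395.19788492 508.4141625   90.        ]
roof A B C D
side crop 445 318 [ 570. -295.  117.]
side crop 590 290 [ 765. -375.  117.]
side crop 635 405 [ 700. -537.  117.]
side crop 485 465 [ 484. -488.  117.]
timer
side crop 346 410 [ 403. -298.   19.]
wash
side crop 500 485 [ 479. -522.  130.]
bottle, tape
side crop 532 385 [ 571. -457.  202.]
side crop 491 345 [ 590. -367.  135.]
reader foot edges
scene crop 165 370 [511. 441.   0.]
scene crop 322 290 [495. 188.   0.]
scene crop 360 265 [501. 113.   0.]
scene crop 525 190 [ 465. -189.    0.]
timer [([193.8, 172.7], 0.18)]
wash_bottle [([353.3, 344.7], 0.87), ([371.5, 306.3], 0.56)]
tray_flat []
tray_cup []
```

View pics/c1.png

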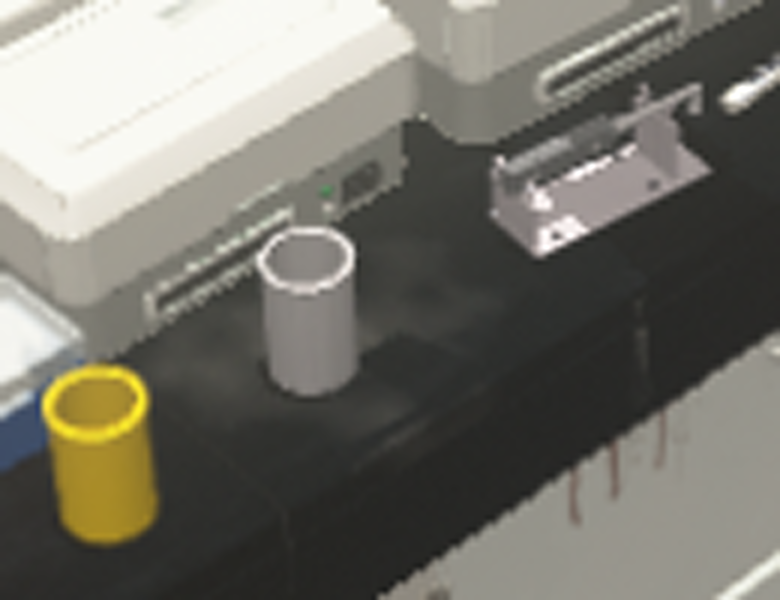

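>>> carry_out:
  commands:
    - {"jaw": 0.045,"translation": [0.022,-0.032,0],"spin": 0.022}
    - {"jaw": 0.045,"translation": [0.022,-0.032,0],"spin": 0.022}
    - {"jaw": 0.045,"translation": [0.022,-0.032,0],"spin": 0.022}
    - {"jaw": 0.045,"translation": [0.022,-0.032,0],"spin": 0.022}
    - {"jaw": 0.045,"translation": [0.022,-0.032,0],"spin": 0.022}
    - {"jaw": 0.045,"translation": [0.022,-0.032,0],"spin": 0.022}
    - {"jaw": 0.045,"translation": [0,0,0],"spin": 0}
    - {"jaw": 0.045,"translation": [0,0,0],"spin": 0}
  squeeze: 25

```text
time: 3.52
tool_pos: [414.8, 143.5, 231.7]
tcp_rot: [179.9, -0.0, 82.6]
ft_force: [-0.1, 0.1, 1.3]
finger_gap: 44.9
grip_force: 0.0
```

```bash
cat >> h.py <<'E'
def look(names,cams=("scene","side","wrist")):
    P={n:r.snapshot(n) for n in cams}
    for t in names:
        L={n:[d for d in r.landmark_of(p,t)[:2]] for n,p in P.items()}
        print(t,{n:[(np.array(d["xy"]).round(1).tolist(),round(d["score"],2)) for d in l] for n,l in L.items()})
        v=[ray(P[n],L[n][0]["xy"]) for n in L if L[n] and L[n][0]["score"]>.4]
        if len(v)>1:
            x=tri(v); print("   ",x[0].round(1),x[1])
    s=r.sense(); print({k:np.array(s[k]).round(2).tolist() for k in ("time","tool_pos","tcp_rot","finger_gap","grip_force","ft_force")})
    return P
E
python3 - <<'E'
from h import *
P=look(["pull_hook","hook_bend","hook_tip","rest_seat","hook_rest"])
p=P["wrist"]; cv2.imwrite("pics/w1.png",p["pixels"])
for z,t in((55,"pull_hook"),(55,"hook_bend"),(55,"rest_seat"),(31,"hook_tip"),(0,"hook_rest")):
    for d in r.landmark_of(p,t)[:1]: print(t,onz(p,d["xy"],z).round(1))
E
```

```text
pull_hook {'scene': [([273.6, 238.6], 0.68), ([232.4, 273.5], 0.2)], 'side': [([221.2, 209.8], 0.47)], 'wrist': [([267.6, 204.2], 0.72)]}
    [403.4 126.3  62.5] [0.7, 0.6, 0.9]
hook_bend {'scene': [([297.2, 230.7], 0.73), ([273.8, 241.2], 0.64)], 'side': [([236.1, 239.0], 0.69)], 'wrist': [([274.0, 304.1], 0.81)]}
    [390.1   3.2  47.5] [1.9, 3.3, 4.4]
hook_tip {'scene': [], 'side': [([240.6, 235.6], 0.5)], 'wrist': []}
rest_seat {'scene': [([272.3, 242.0], 0.61)], 'side': [([219.4, 213.7], 0.83)], 'wrist': [([265.2, 202.0], 0.67)]}
    [399.8 127.6  46.2] [6.6, 6.6, 3.1]
hook_rest {'scene': [([280.9, 250.6], 0.82)], 'side': [([227.1, 225.4], 0.9), ([354.7, 283.5], 0.55)], 'wrist': [([273.7, 213.9], 0.75), ([299.0, 346.5], 0.66)]}
    [401.1  93.4 -10.7] [7.1, 5.8, 4.8]
{'time': 4.42, 'tool_pos': [415.66, 142.3, 231.31], 'tcp_rot': [180.0, 0.0, 82.44], 'finger_gap': 45.13, 'grip_force': 0.0, 'ft_force': [-0.06, 0.37, 0.29]}
pull_hook [403.6 124.6  55. ]
hook_bend [394.1   4.9  55. ]
rest_seat [401.5 127.2  55. ]
hook_rest [405.2  93.8   0. ]
```

View pics/w1.png

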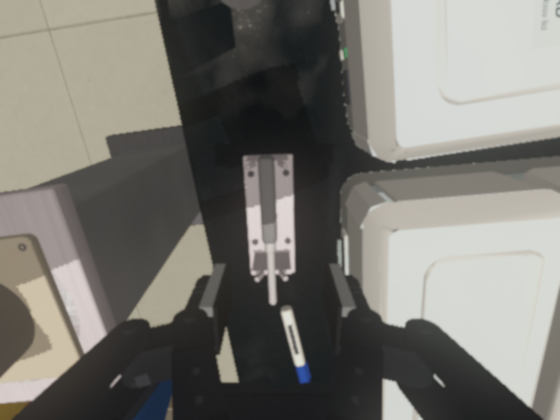

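```bash
python3 - <<'E'
from h import *
p=r.snapshot("wrist")
g=cv2.cvtColor(p["pixels"],cv2.COLOR_BGR2HSV)
cv2.imwrite("pics/w1c.png",cv2.resize(p["pixels"][140:320,215:325],None,fx=4.4,fy=3.3,interpolation=cv2.INTER_CUBIC)[:600])
print(onz(p,[267,205],66),onz(p,[266.5,165],66),onz(p,[268.5,235],66),onz(p,[273,300],59))
E
```

```text
[402.95558394 127.67462274  66.        ] [408.08798166 167.15854929  66.        ] [399.94681511  95.67093815  66.        ] [393.3190078   13.61238663  59.        ]
```

View pics/w1c.png

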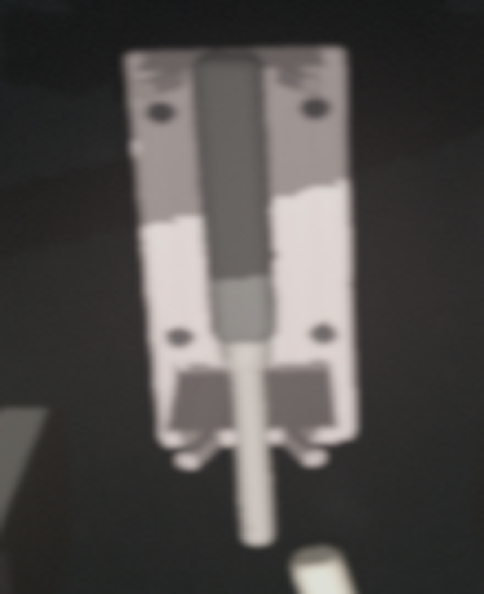

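```bash
python3 - <<'E'
from h import *
p=r.snapshot("wrist")
a=onz(p,[267.2,157.5],66);b=onz(p,[270,243.5],66);c=onz(p,[273.3,304.5],55)
print(a,b,c,(a+b)/2, np.linalg.norm(a-b))
for u,v in((a,b),(b,c),(a,c)): print(np.degrees(np.arctan2(*(v-u)[1::-1])))
E
```

```text
[409.74435908 174.11212137  66.        ] [400.15204442  86.0706838   66.        ] [392.43134575   4.89271467  55.        ] [404.94820175 130.09140259  66.        ] 88.56244819034984
-96.21797905172556
-95.43296208569737
-95.84166468365102
```

>>> carry_out:
  commands:
    - {"jaw": 0.045,"translation": [-0.0143,-0.0093,0.02],"spin": -0.029}
    - {"jaw": 0.045,"translation": [0,0,0.03]}
    - {"jaw": 0.045,"translation": [0,0,0.03]}
    - {"jaw": 0.045,"translation": [0,0,0.03]}
    - {"jaw": 0.045,"translation": [0,0,0.03]}
    - {"jaw": 0.045,"translation": [0,0,0.02]}
    - {"jaw": 0.045,"translation": [0,0,0.01]}
    - {"jaw": 0.045,"translation": [0,0,0]}
  squeeze: 40

```text
invalid input
```

```bash
python3 - <<'E'
from h import *
p=r.snapshot("wrist"); cv2.imwrite("pics/w2.png",p["pixels"]); s=r.sense(); print(s["tool_pos"],s["tcp_rot"],s["ft_force"])
R=Ro.from_euler("xyz",s["tcp_rot"],degrees=True).as_matrix(); E=np.array(p["extrinsics"])
print((R.T@(E[:3,3]-s["tool_pos"])).round(1),(R.T@E[:3,:3]).round(3).tolist(),np.array(p["K"]).round(1).tolist())
E
```

```text
[415.69404539 142.29773664 231.3149288 ] [ 1.79995870e+02 -1.37266457e-03  8.24411441e+01] [-0.43349548  0.92094766  0.48880526]
[  85.    -1.  -142.2] [[0.001, -0.945, -0.328], [1.0, 0.001, 0.0], [-0.0, -0.328, 0.945]] [[328.6, 0.0, 277.0], [0.0, 328.6, 210.3], [0.0, 0.0, 1.0]]
```

View pics/w2.png

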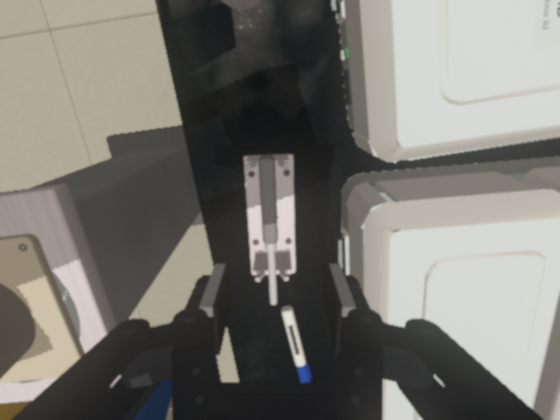

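>>> carry_out:
  commands:
    - {"jaw": 0.045,"translation": [-0.0143,-0.0093,0.02],"spin": -0.029}
    - {"jaw": 0.045,"translation": [0,0,0.03],"spin": 0}
    - {"jaw": 0.045,"translation": [0,0,0.03],"spin": 0}
    - {"jaw": 0.045,"translation": [0,0,0.03],"spin": 0}
    - {"jaw": 0.045,"translation": [0,0,0.03],"spin": 0}
    - {"jaw": 0.045,"translation": [0,0,0.02],"spin": 0}
    - {"jaw": 0.045,"translation": [0,0,0.01],"spin": 0}
    - {"jaw": 0.045,"translation": [0,0,0],"spin": 0}
  squeeze: 40

```text
time: 5.48
tool_pos: [402.6, 128.9, 58.9]
tcp_rot: [-179.7, 0.1, 84.1]
ft_force: [-0.5, 0.3, -0.9]
finger_gap: 45.0
grip_force: 0.0
```

```bash
python3 - <<'E'
from h import *
p=r.snapshot("wrist"); s=r.sense(); print(s["tool_pos"],s["tcp_rot"],s["ft_force"])
for t in("pull_hook","hook_bend"):
    for d in r.landmark_of(p,t)[:1]: print(t,d["xy"],onz(p,d["xy"],55).round(1))
print(proj(p,[[405,129,66],[392.7,9.6,55],[392.3,5.5,55]]))
E
```

```text
[403.91766193 129.18769329  60.81453387] [-1.79889258e+02  3.40215654e-02  8.40982288e+01] [-0.36887029 -0.75154193  0.12067027]
pull_hook [280.8, 278.5] [403.4 126.6  55. ]
[[283.86908445 285.89910302]
 [282.1805132  441.58363127]
 [282.17804727 446.1431238 ]]
```

Position agrees. Lower the last 25 mm and close.

>>> carry_out:
  commands:
    - {"jaw": 0.045,"translation": [0,0,0.013],"spin": 0}
    - {"jaw": 0.045,"translation": [0,0,0.012],"spin": 0}
    - {"jaw": 0.045,"translation": [0,0,0],"spin": 0}
    - {"jaw": 0.005,"translation": [0,0,0],"spin": 0}
    - {"jaw": 0.005,"translation": [0,0,0],"spin": 0}
    - {"jaw": 0.005,"translation": [0,0,0],"spin": 0}
    - {"jaw": 0.005,"translation": [0,0,0],"spin": 0}
    - {"jaw": 0.005,"translation": [0,0,0],"spin": 0}
  squeeze: 40

```text
time: 6.3
tool_pos: [405.8, 129.6, 37.9]
tcp_rot: [179.9, -0.0, 84.1]
ft_force: [-1.7, 0.2, 7.6]
finger_gap: 15.3
grip_force: 42.2
```

>>> carry_out:
  commands:
    - {"jaw": 0.005,"translation": [0,0,-0.02],"spin": 0}
    - {"jaw": 0.005,"translation": [0,0,-0.041],"spin": 0}
    - {"jaw": 0.005,"translation": [0,0,-0.041],"spin": 0}
    - {"jaw": 0.005,"translation": [0,0,-0.041],"spin": 0}
    - {"jaw": 0.005,"translation": [0,0,-0.041],"spin": 0}
    - {"jaw": 0.005,"translation": [-0.02,0.0015,-0.01],"spin": 0}
    - {"jaw": 0.005,"translation": [-0.04,0.0025,0],"spin": 0}
    - {"jaw": 0.005,"translation": [-0.04,0.0025,0],"spin": 0}
  squeeze: 50

```text
time: 6.97
tool_pos: [401.5, 28.9, 232.7]
tcp_rot: [179.7, -0.0, 84.3]
ft_force: [1.3, -0.3, -1.7]
finger_gap: 15.2
grip_force: 48.9
```

>>> carry_out:
  commands:
    - {"jaw": 0.005,"translation": [-0.04,0.0025,0],"spin": 0}
    - {"jaw": 0.005,"translation": [-0.04,0.0025,0],"spin": 0}
    - {"jaw": 0.005,"translation": [-0.04,0.0025,0],"spin": 0}
    - {"jaw": 0.005,"translation": [-0.04,0.0025,0],"spin": 0}
    - {"jaw": 0.005,"translation": [-0.04,0.0025,0],"spin": 0}
    - {"jaw": 0.005,"translation": [-0.04,0.0025,0],"spin": 0}
    - {"jaw": 0.005,"translation": [-0.04,0.0025,0],"spin": 0}
    - {"jaw": 0.005,"translation": [-0.04,0.0025,0],"spin": 0}
  squeeze: 50

```text
time: 7.63
tool_pos: [387.2, -293.4, 230.9]
tcp_rot: [179.9, 0.0, 84.1]
ft_force: [0.7, 0.5, -0.1]
finger_gap: 14.9
grip_force: 48.9
```

>>> carry_out:
  commands:
    - {"jaw": 0.005,"translation": [-0.02,0,0],"spin": -0.12}
    - {"jaw": 0.005,"translation": [-0.01,0,0],"spin": -0.12}
    - {"jaw": 0.005,"translation": [0,0,0],"spin": -0.12}
    - {"jaw": 0.005,"translation": [0,0,0],"spin": -0.12}
    - {"jaw": 0.005,"translation": [0,0,0],"spin": -0.12}
    - {"jaw": 0.005,"translation": [0,0,0],"spin": -0.12}
    - {"jaw": 0.005,"translation": [0,0,0],"spin": -0.12}
    - {"jaw": 0.005,"translation": [0,0,0],"spin": -0.12}
  squeeze: 50

```text
time: 8.3
tool_pos: [385.8, -321.1, 230.7]
tcp_rot: [-180.0, 0.0, 139.4]
ft_force: [0.4, -0.1, -1.5]
finger_gap: 15.4
grip_force: 48.9
```

>>> carry_out:
  commands:
    - {"jaw": 0.005,"translation": [0,0,0],"spin": -0.11}
    - {"jaw": 0.005,"translation": [0,0,0],"spin": -0.11}
    - {"jaw": 0.005,"translation": [0,-0.01,0],"spin": -0.11}
    - {"jaw": 0.005,"translation": [-0.0113,-0.035,0.01],"spin": 0}
    - {"jaw": 0.005,"translation": [-0.0113,-0.035,0.01],"spin": 0}
    - {"jaw": 0.005,"translation": [-0.0113,-0.035,0.01],"spin": 0}
    - {"jaw": 0.005,"translation": [-0.0113,-0.035,0.01],"spin": 0}
    - {"jaw": 0.005,"translation": [-0.0113,0,0.01],"spin": 0}
  squeeze: 50

```text
time: 8.97
tool_pos: [378.4, -486.3, 180.0]
tcp_rot: [-179.8, 0.0, 157.8]
ft_force: [0.7, 0.0, -0.4]
finger_gap: 15.5
grip_force: 49.2
```

```bash
python3 - <<'E'
from h import *
p=r.snapshot("wrist"); cv2.imwrite("pics/w3.png",p["pixels"]); np.savez("w3.npz",**{k:p[k] for k in("K","dist_coeffs","extrinsics")}); s=r.sense(); print(s["tool_pos"],s["tcp_rot"])
for t in("tray_flat","tray_cup","bench_shelf","cup_in_tray","cartridge_a"): print(t,[(np.round(d["xy"],1),round(d["score"],2)) for d in r.landmark_of(p,t)[:3]])
E
```

```text
[ 380.55171457 -483.31791279  177.22709723] [ 1.79943155e+02 -8.47130251e-02  1.57811210e+02]
tray_flat []
tray_cup [(array([456.1, 311.4]), 0.96)]
bench_shelf []
cup_in_tray []
cartridge_a []
```

View pics/w3.png

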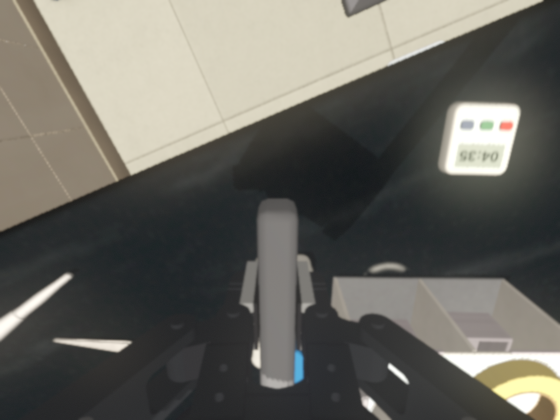

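```bash
python3 - <<'E'
import cv2
a=cv2.imread("pics/w3.png"); cv2.imwrite("pics/w3c.png",cv2.resize(cv2.convertScaleAbs(a[255:395,325:560],alpha=1.3),None,fx=3.4,fy=3.4,interpolation=cv2.INTER_CUBIC))
E
```

```text
(no output)
```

View pics/w3c.png

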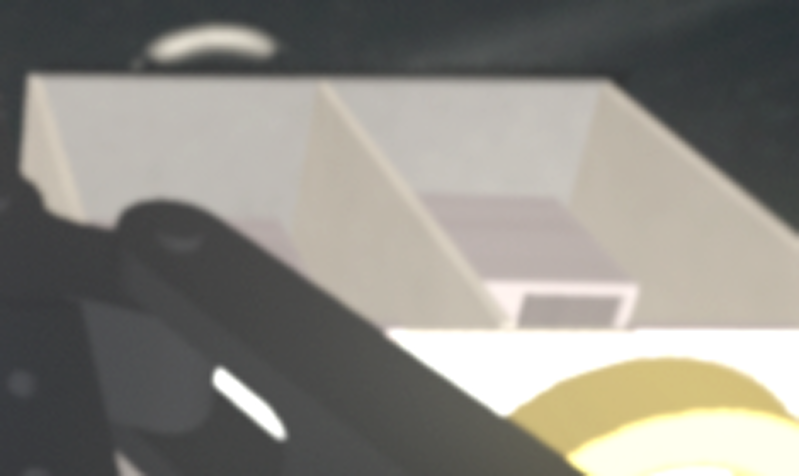

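```bash
python3 - <<'E'
from h import *
p=dict(np.load("w3.npz"))
q=lambda x,y,z:onz(p,[325+x/3.4,255+y/3.4],z).round(1)
print("edge",q(30,75,3),q(322,77,3),q(608,81,3)); a,b=q(30,75,3),q(608,81,3)
print("front dir",np.degrees(np.arctan2(*(b-a)[1::-1])),np.linalg.norm(b-a))
print("roof edge",q(388,328,117),q(700,328,117)); 
print("tray foot",q(425,192,3),q(555,198,3),"rim",q(485,281,48),q(637,284,48)," right tray foot",q(265,218,3))
yaw=np.radians(np.degrees(np.arctan2(*(b-a)[1::-1]))-90); X=np.array([np.cos(yaw),np.sin(yaw)]);Y=np.array([-X[1],X[0]]);O=((a+b)/2)[:2];print("O",O,np.degrees(yaw))
for n,v in dict(t1=q(425,192,3),t2=q(555,198,3),r1=q(485,281,48),r2=q(637,284,48),rt=q(265,218,3),timer=np.array([403,-298]),wash=np.array([479,-522]),reader=np.array([490,-195])).items(): print(n,(v[:2]-O)@X,(v[:2]-O)@Y)
E
```

```text
edge [ 497.6 -467.4    3. ] [ 534.2 -379.4    3. ] [ 571.4 -292.7    3. ]
front dir 67.09893388148727 189.64843790550975
roof edge [ 520.6 -407.7  117. ] [ 548.4 -340.7  117. ]
tray foot [ 591.2 -357.8    3. ] [ 610.6 -317.     3. ] rim [ 588.7 -361.2   48. ] [ 607.6 -318.5   48. ]  right tray foot [ 580.8 -411.     3. ]
O [ 534.5  -380.05] -22.90106611851273
t1 43.572412677172586 42.56051401816209
t2 45.566312569922566 87.69392030682694
r1 42.59254697380946 38.45565553054372
r2 43.3864897115557 85.14472978704595
rt 54.69446579448277 -10.493231697439665
timer -153.0639551824995 24.41061498385007
wash 4.113189692543921 -152.35857104394606
reader -113.00298719400824 153.1472408671824
```

```bash
cat >> h.py <<'E'
yaw=np.radians(-22.9);X=np.array([np.cos(yaw),np.sin(yaw),0]);Y=np.array([-X[1],X[0],0]);O=np.array([534.5,-380,0])
def sh(x,y,z): return O+x*X+y*Y+np.array([0,0,z])
def tosh(P): d=np.array(P)-O; return np.array([d@X,d@Y,d[2]]).round(1)
CT=np.array([85.,-1,-142.2]);CR=np.array([[0,-.945,-.328],[1,0,0],[0,-.328,.945]])
def cam(tcp,psi,p):
    R=Ro.from_euler("xyz",[180,0,psi],degrees=True).as_matrix(); E=np.eye(4);E[:3,:3]=R@CR;E[:3,3]=np.array(tcp)+R@CT
    return dict(K=p["K"],dist_coeffs=p["dist_coeffs"],extrinsics=E)
def delta(tcp0,psi0,tcp1,psi1):
    "translation in tool axes at psi1 and spin"
    R=Ro.from_euler("xyz",[180,0,psi1],degrees=True).as_matrix()
    return (R.T@(np.array(tcp1)-tcp0)).round(1), round(float(np.radians(psi0-psi1)),3)
E
python3 - <<'E'
from h import *
p=dict(np.load("w3.npz"))
for psi in(115,125,200,):
  for sx in(-150,-110):
    for sy in ((-60,-20,-100) if psi<157 else (60,100,20)):
      t=sh(sx,sy,100);t[2]=105
      c=cam(t,psi,p); print(psi,sx,sy,t.round(),proj(c,[sh(0,47,113),sh(80,47,55),sh(0,-47,113),sh(80,-47,55)]).round().tolist(), "campos",tosh(c["extrinsics"][:3,3]),"tip",tosh(t-124*np.array([np.cos(np.radians(psi)),np.sin(np.radians(psi)),0])))
E
```

```text
115 -150 -60 [ 373. -377.  105.] [[625.0, 352.0], [591.0, 359.0], [469.0, 440.0], [481.0, 421.0]] campos [-213.7   -3.8  247.2] tip [ -58.  -143.1  105. ]
115 -150 -20 [ 389. -340.  105.] [[555.0, 392.0], [542.0, 386.0], [411.0, 472.0], [439.0, 445.0]] campos [-213.7   36.2  247.2] tip [ -58.  -103.1  105. ]
115 -150 -100 [ 357. -414.  105.] [[702.0, 308.0], [642.0, 329.0], [531.0, 405.0], [526.0, 396.0]] campos [-213.7  -43.8  247.2] tip [ -58.  -183.1  105. ]
115 -110 -60 [ 410. -392.  105.] [[593.0, 304.0], [567.0, 326.0], [431.0, 403.0], [455.0, 394.0]] campos [-173.7   -3.8  247.2] tip [ -18.  -143.1  105. ]
115 -110 -20 [ 425. -356.  105.] [[520.0, 349.0], [517.0, 356.0], [372.0, 438.0], [412.0, 419.0]] campos [-173.7   36.2  247.2] tip [ -18.  -103.1  105. ]
115 -110 -100 [ 394. -429.  105.] [[674.0, 254.0], [621.0, 294.0], [496.0, 364.0], [501.0, 366.0]] campos [-173.7  -43.8  247.2] tip [ -18.  -183.1  105. ]
125 -150 -60 [ 373. -377.  105.] [[588.0, 397.0], [549.0, 398.0], [431.0, 461.0], [438.0, 444.0]] campos [-222.5  -15.7  247.2] tip [ -45.  -125.9  105. ]
125 -150 -20 
[... 955 characters left out ...]
 [27.0, 393.0], [-147.0, 303.0], [-89.0, 324.0]] campos [-211.6   41.4  247.2] tip [-59.2 184.4 105. ]
200 -150 20 [ 404. -303.  105.] [[143.0, 471.0], [114.0, 443.0], [0.0, 389.0], [11.0, 384.0]] campos [-211.6  -38.6  247.2] tip [-59.2 104.4 105. ]
200 -110 60 [ 457. -282.  105.] [[124.0, 401.0], [99.0, 392.0], [-37.0, 300.0], [-13.0, 323.0]] campos [-171.6    1.4  247.2] tip [-19.2 144.4 105. ]
200 -110 100 [ 472. -245.  105.] [[60.0, 361.0], [53.0, 364.0], [-117.0, 249.0], [-66.0, 289.0]] campos [-171.6   41.4  247.2] tip [-19.2 184.4 105. ]
200 -110 20 [ 441. -319.  105.] [[183.0, 437.0], [141.0, 418.0], [36.0, 346.0], [37.0, 354.0]] campos [-171.6  -38.6  247.2] tip [-19.2 104.4 105. ]
```

```bash
python3 - <<'E'
from h import *
s=r.sense();print(s["tool_pos"],s["tcp_rot"],s["time"],delta(s["tool_pos"],157.8,[389,-340,105],115))
E
```

```text
[ 381.37340394 -480.32871409  181.32261584] [-1.79972084e+02  4.02663762e-02  1.58061292e+02] 9.2667 (array([124. ,  66.2,  76.3]), 0.747)
```

>>> carry_out:
  commands:
    - {"jaw": 0.005,"translation": [0,0,0],"spin": 0.1245}
    - {"jaw": 0.005,"translation": [0,0,0],"spin": 0.1245}
    - {"jaw": 0.005,"translation": [0,0,0],"spin": 0.1245}
    - {"jaw": 0.005,"translation": [0,0,0],"spin": 0.1245}
    - {"jaw": 0.005,"translation": [0,0,0],"spin": 0.1245}
    - {"jaw": 0.005,"translation": [0,0,0],"spin": 0.1245}
    - {"jaw": 0.005,"translation": [0.031,0.0165,0.019],"spin": 0}
    - {"jaw": 0.005,"translation": [0.031,0.0165,0.019],"spin": 0}
  squeeze: 50

```text
time: 9.93
tool_pos: [385.4, -411.7, 144.7]
tcp_rot: [179.9, 0.3, 115.1]
ft_force: [0.0, 0.9, -2.5]
finger_gap: 15.2
grip_force: 49.2
```

>>> carry_out:
  commands:
    - {"jaw": 0.005,"translation": [0.031,0.0165,0.019],"spin": 0}
    - {"jaw": 0.005,"translation": [0.031,0.0165,0.019],"spin": 0}
    - {"jaw": 0.005,"translation": [0,0,0],"spin": 0}
    - {"jaw": 0.005,"translation": [0,0,0],"spin": 0}
    - {"jaw": 0.005,"translation": [0,0,0],"spin": 0}
    - {"jaw": 0.005,"translation": [0,0,0],"spin": 0}
    - {"jaw": 0.005,"translation": [0,0,0],"spin": 0}
    - {"jaw": 0.005,"translation": [0,0,0],"spin": 0}
  squeeze: 50

```text
time: 10.6
tool_pos: [388.5, -342.0, 105.6]
tcp_rot: [180.0, 0.1, 115.2]
ft_force: [0.2, -0.0, -1.0]
finger_gap: 14.8
grip_force: 49.2
```

```bash
python3 - <<'E'
from h import *
p=r.snapshot("wrist"); a=p["pixels"]; cv2.imwrite("pics/w4.png",a); np.savez("w4.npz",**{k:p[k] for k in("K","dist_coeffs","extrinsics")}); s=r.sense(); print(s["tool_pos"],s["tcp_rot"],s["time"])
for t in("tray_flat","tray_cup","cup_in_tray","cartridge_a","bench_shelf"): print(t,[(np.round(d["xy"],1),round(d["score"],2)) for d in r.spot_in(p,t)[:3]])
cv2.imwrite("pics/w4c.png",cv2.resize(cv2.convertScaleAbs(a[220:420,380:560],alpha=1.3),None,fx=3,fy=3,interpolation=cv2.INTER_CUBIC))
E
```

```text
[ 388.32440858 -341.71411612  105.18465086] [1.79975709e+02 8.95386664e-02 1.15158587e+02] 10.65
tray_flat [(array([381.7, 411.7]), 0.53)]
tray_cup [(array([505.4, 338.4]), 0.81)]
cup_in_tray [(array([532.7, 379.9]), 0.83)]
cartridge_a []
bench_shelf [(array([476.8, 297.7]), 0.57)]
```

View pics/w4c.png

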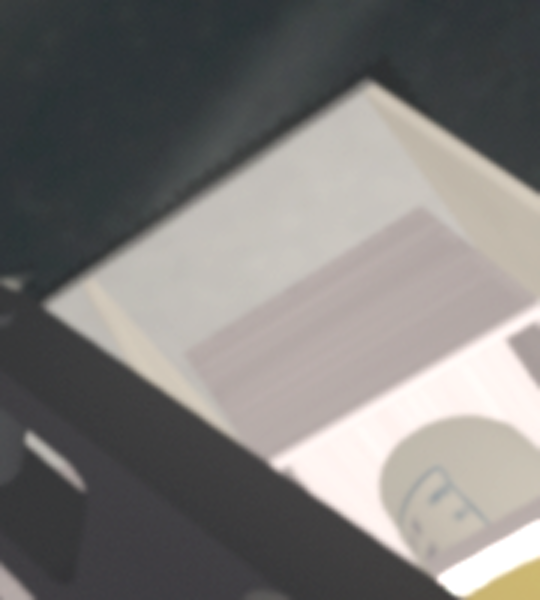

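```bash
python3 - <<'E'
from h import *
a=sh(-165,-47,90);print(a,delta([388.4,-341.8,105.3],115.1,a,115.1))
E
```

```text
[ 364.21558243 -359.09026229   90.        ] (array([ -5.4, -29.2,  15.3]), 0.0)
```

>>> carry_out:
  commands:
    - {"jaw": 0.005,"translation": [-0.0054,-0.0292,0.0153],"spin": 0}
    - {"jaw": 0.005,"translation": [0,0,0],"spin": -0.122}
    - {"jaw": 0.005,"translation": [0,0,0],"spin": -0.122}
    - {"jaw": 0.005,"translation": [0,0,0],"spin": -0.122}
    - {"jaw": 0.005,"translation": [0,0,0],"spin": -0.122}
    - {"jaw": 0.005,"translation": [0,0,0],"spin": -0.122}
    - {"jaw": 0.005,"translation": [0,0,0],"spin": -0.123}
    - {"jaw": 0.005,"translation": [0,0,0.011],"spin": 0}
  squeeze: 50

```text
time: 11.57
tool_pos: [365.0, -359.3, 79.8]
tcp_rot: [-179.9, 0.2, 157.6]
ft_force: [0.9, -0.1, -0.1]
finger_gap: 14.9
grip_force: 49.3
```

```bash
python3 - <<'E'
from h import *
p=r.snapshot("wrist");cv2.imwrite("pics/w5.png",p["pixels"]);np.savez("w5.npz",**{k:p[k] for k in("K","dist_coeffs","extrinsics")})
s=r.sense();print(s["tool_pos"],s["tcp_rot"],tosh(s["tool_pos"]),s["time"],delta(s["tool_pos"],s["tcp_rot"][2],sh(-55,-47,79),157.1))
sd=r.snapshot("side")
for t in("hook_bend","hook_tip","pull_hook"):
  for d in r.landmark_of(sd,t)[:2]: print(t,np.round(d["xy"]),round(d["score"],2),tosh(onz(sd,d["xy"],98)))
print(proj(sd,[sh(-165,-47,98),sh(-45,-47,98)]))
E
```

```text
[ 363.58710031 -357.6464393    76.11063542] [ 1.79989933e+02 -2.50151532e-02  1.57091002e+02] [-166.1  -45.9   76.1] 11.6167 (array([-111.1,   -1.1,   -2.9]), -0.0)
hook_bend [331. 319.] 0.5 [-48.8 -61.2  98. ]
hook_tip [333. 317.] 0.69 [-40.  -56.5  98. ]
[[292.52817756 321.57889345]
 [330.69800366 314.08472289]]
```

>>> carry_out:
  commands:
    - {"jaw": 0.005,"translation": [-0.0275,0,0],"spin": 0}
    - {"jaw": 0.005,"translation": [-0.0275,0,0],"spin": 0}
    - {"jaw": 0.005,"translation": [-0.0275,0,0],"spin": 0}
    - {"jaw": 0.005,"translation": [-0.0275,0,0],"spin": 0}
    - {"jaw": 0.005,"translation": [0,0,0],"spin": 0}
    - {"jaw": 0.005,"translation": [0,0,0],"spin": 0}
    - {"jaw": 0.005,"translation": [0,0,-0.006],"spin": 0}
    - {"jaw": 0.005,"translation": [0,0,-0.006],"spin": 0}
  squeeze: 20

```text
time: 12.48
tool_pos: [464.2, -399.8, 89.8]
tcp_rot: [180.0, -0.1, 157.2]
ft_force: [-0.3, 0.3, -1.2]
finger_gap: 15.4
grip_force: 49.3
```

>>> carry_out:
  commands:
    - {"jaw": 0.005,"translation": [0,0,-0.004],"spin": 0}
    - {"jaw": 0.005,"translation": [0,0,-0.004],"spin": 0}
    - {"jaw": 0.005,"translation": [0,0,-0.004],"spin": 0}
    - {"jaw": 0.005,"translation": [0,0,-0.004],"spin": 0}
    - {"jaw": 0.005,"translation": [0,0,-0.004],"spin": 0}
    - {"jaw": 0.005,"translation": [0,0,-0.004],"spin": 0}
    - {"jaw": 0.005,"translation": [0,0,0],"spin": 0}
    - {"jaw": 0.005,"translation": [0,0,0],"spin": 0}
  squeeze: 20

```text
time: 13.15
tool_pos: [464.8, -400.3, 114.3]
tcp_rot: [180.0, -0.1, 157.2]
ft_force: [-2.6, 2.0, -4.1]
finger_gap: 15.1
grip_force: 47.2
```

```bash
python3 - <<'E'
from h import *
s=r.sense();print(tosh(s["tool_pos"]),s["tcp_rot"],s["ft_force"],s["wrist_torque"],s["grip_force"],s["time"])
E
```

```text
[-56.3 -45.8 114.3] [ 1.79995930e+02 -5.98257628e-02  1.57204864e+02] [-2.60372993  2.03661517 -4.13684882] [0.38934487 0.70184132 0.0277329 ] 47.23463237285614 13.15
```

>>> carry_out:
  commands:
    - {"jaw": 0.005,"translation": [0,0,-0.0055],"spin": 0}
    - {"jaw": 0.005,"translation": [0,0,-0.0055],"spin": 0}
    - {"jaw": 0.005,"translation": [0,0,-0.0055],"spin": 0}
    - {"jaw": 0.005,"translation": [0,0,-0.0055],"spin": 0}
    - {"jaw": 0.005,"translation": [0,0,-0.0055],"spin": 0}
    - {"jaw": 0.005,"translation": [0,0,-0.0055],"spin": 0}
    - {"jaw": 0.005,"translation": [0,0,-0.0055],"spin": 0}
    - {"jaw": 0.005,"translation": [0,0,-0.0055],"spin": 0}
  squeeze: 20

```text
time: 13.82
tool_pos: [465.2, -400.5, 158.8]
tcp_rot: [-180.0, -0.0, 157.2]
ft_force: [-1.8, 2.1, -7.6]
finger_gap: 14.9
grip_force: 48.2
```

```bash
cat >> h.py <<'E'
def hookfit(cams=("side","scene")):
    "hook bend/tip/handle triangulated, and expected tilt, from landmark rays in the vertical plane of the hook"
    s=r.sense(); g=np.array(s["tool_pos"])+[0,0,19]; a=np.radians(s["tcp_rot"][2]); d=-np.array([np.cos(a),np.sin(a),0]); n=np.array([-d[1],d[0],0])
    for c in cams:
        p=r.snapshot(c)
        for t in("hook_bend","hook_tip"):
            for k in r.landmark_of(p,t)[:1]:
                o,v=ray(p,k["xy"]); q=o+v*((g-o)@n)/(v@n)-g
                print(c,t,np.round(k["xy"]),round(k["score"],2),"along",round(q@d,1),"up",round(q[2],1),"tilt",round(np.degrees(np.arctan2(-q[2],q@d)),1),"len",round(np.linalg.norm(q),1))
    print(g.round(1),tosh(g),s["ft_force"],s["grip_force"],s["time"])
E
python3 - <<'E'
from h import *
hookfit()
E
```

```text
side hook_bend [350. 311.] 0.51 along 74.4 up -90.1 tilt 50.5 len 116.9
side hook_tip [349. 312.] 0.39 along 71.1 up -101.5 tilt 55.0 len 123.9
scene hook_bend [270. 242.] 0.67 along 1054.8 up -1274.6 tilt 50.4 len 1654.4
[ 465.2 -400.5  177.8] [-55.9 -45.9 177.8] [-1.82692737  2.07772732 -7.55327779] 48.163944482803345 13.8167
```

>>> carry_out:
  commands:
    - {"jaw": 0.005,"translation": [0.01,0,0.001],"spin": 0}
    - {"jaw": 0.005,"translation": [0.02,0,0],"spin": 0}
    - {"jaw": 0.005,"translation": [0.03,0,0],"spin": 0}
    - {"jaw": 0.005,"translation": [0.03,0,0],"spin": 0}
    - {"jaw": 0.005,"translation": [0.02,0,-0.02],"spin": 0}
    - {"jaw": 0.005,"translation": [0,0,-0.03],"spin": 0}
    - {"jaw": 0.005,"translation": [0,0,-0.03],"spin": 0}
    - {"jaw": 0.005,"translation": [0,0,0],"spin": 0}
  squeeze: 70

```text
time: 14.78
tool_pos: [366.7, -361.1, 246.4]
tcp_rot: [-179.6, 0.8, 157.2]
ft_force: [0.6, -0.8, 0.2]
finger_gap: 15.0
grip_force: 71.8
```

```bash
python3 - <<'E'
from h import *
hookfit(("side","side"))
p=r.snapshot("side");cv2.imwrite("pics/s6.png",p["pixels"])
for d in r.regions_of(p,"pull_hook")[:2]:
    ys,xs=np.nonzero(d["pixels"]); print("hook mask",d["score"],len(xs),xs.min(),xs.max(),ys.min(),ys.max())
s=r.sense();g=np.array(s["tool_pos"])+[0,0,19];a=np.radians(s["tcp_rot"][2]);d=-np.array([np.cos(a),np.sin(a),0])
for th in(0,30,45,50,55):
    t=np.radians(th);ax=np.cos(t)*d-[0,0,np.sin(t)]; print(th,proj(p,[g-45*ax,g,g+120*ax]).round().tolist())
E
```

```text
side hook_bend [320. 308.] 0.73 along 78.1 up -93.5 tilt 50.1 len 121.8
side hook_tip [318. 310.] 0.59 along 72.5 up -110.2 tilt 56.6 len 131.9
side hook_bend [320. 309.] 0.44 along 77.8 up -103.9 tilt 53.2 len 129.8
side hook_tip [226. 226.] 0.68 along -158.7 up 470.6 tilt -108.6 len 496.7
[ 366.7 -361.1  265.4] [-161.9  -47.9  265.4] [ 0.56524046 -0.81629259  0.189427  ] 71.7976427078247 14.7833
hook mask 0.56 126 281 319 298 311
0 [[278.0, 305.0], [294.0, 302.0], [336.0, 294.0]]
30 [[280.0, 302.0], [294.0, 302.0], [328.0, 303.0]]
45 [[283.0, 300.0], [294.0, 302.0], [321.0, 307.0]]
50 [[284.0, 299.0], [294.0, 302.0], [318.0, 309.0]]
55 [[285.0, 299.0], [294.0, 302.0], [315.0, 310.0]]
```

>>> carry_out:
  commands:
    - {"jaw": 0.005,"translation": [0.0085,0.0346,-0.009],"spin": 0}
    - {"jaw": 0.005,"translation": [0.0085,0.0346,-0.009],"spin": 0}
    - {"jaw": 0.005,"translation": [0.0085,0.0346,-0.009],"spin": 0}
    - {"jaw": 0.005,"translation": [0.0085,0.0346,-0.009],"spin": 0}
    - {"jaw": 0.005,"translation": [0.0085,0.0346,-0.009],"spin": 0}
    - {"jaw": 0.005,"translation": [0.0085,0.0346,-0.009],"spin": 0}
    - {"jaw": 0.005,"translation": [0.0138,0.0329,0],"spin": 0}
    - {"jaw": 0.005,"translation": [0.0138,0.0329,0],"spin": 0}
  squeeze: 70

```text
time: 15.85
tool_pos: [397.3, -73.7, 291.1]
tcp_rot: [180.0, 0.0, 157.2]
ft_force: [1.1, 0.1, -1.3]
finger_gap: 14.9
grip_force: 71.7
```

>>> carry_out:
  commands:
    - {"jaw": 0.005,"translation": [0.0138,0.0329,0],"spin": 0}
    - {"jaw": 0.005,"translation": [0.0138,0.0329,0],"spin": 0}
    - {"jaw": 0.005,"translation": [0.0138,0.0329,0],"spin": 0}
    - {"jaw": 0.005,"translation": [0.0138,0.0329,0],"spin": 0}
    - {"jaw": 0.005,"translation": [0.0138,0.0329,0],"spin": 0}
    - {"jaw": 0.005,"translation": [0.0297,0.0255,0],"spin": 0}
    - {"jaw": 0.005,"translation": [0.0297,0.0255,0],"spin": 0}
    - {"jaw": 0.005,"translation": [0.0297,0.0255,0],"spin": 0}
  squeeze: 70

```text
time: 16.52
tool_pos: [343.7, 209.5, 290.3]
tcp_rot: [-180.0, -0.0, 157.2]
ft_force: [0.4, 1.7, -0.6]
finger_gap: 14.9
grip_force: 71.7
```

>>> carry_out:
  commands:
    - {"jaw": 0.005,"translation": [0.0297,0.0255,0],"spin": 0}
    - {"jaw": 0.005,"translation": [0,0,0],"spin": -0.0995}
    - {"jaw": 0.005,"translation": [0,0,0],"spin": -0.0995}
    - {"jaw": 0.005,"translation": [0,0,0],"spin": -0.0995}
    - {"jaw": 0.005,"translation": [0,0,0],"spin": -0.0995}
    - {"jaw": 0.005,"translation": [0,0,0.02],"spin": 0}
    - {"jaw": 0.005,"translation": [0,0,0],"spin": 0}
    - {"jaw": 0.005,"translation": [0,0,0],"spin": 0}
  squeeze: 70

```text
time: 17.18
tool_pos: [326.6, 242.7, 269.6]
tcp_rot: [-179.9, -0.2, 180.0]
ft_force: [-0.6, -0.1, -0.2]
finger_gap: 14.6
grip_force: 71.8
```

```bash
python3 - <<'E'
from h import *
hookfit(("scene","side"))
p=r.snapshot("wrist");cv2.imwrite("pics/w7.png",p["pixels"])
for d in r.landmark_of(p,"jar_rim")[:3]: print("rim",np.round(d["xy"],1),d["score"],onz(p,d["xy"],90))
for d in r.landmark_of(p,"dip_jar")[:3]: print("foot",np.round(d["xy"],1),d["score"],onz(p,d["xy"],0))
for d in r.regions_of(p,"dip_jar")[:3]:
    ys,xs=np.nonzero(d["pixels"]); print("mask",d["score"],len(xs),xs.min(),xs.max(),ys.min(),ys.max())
s=r.sense();print(s["tool_pos"],s["tcp_rot"],np.round(s["joint_pos"],1))
E
```

```text
scene hook_bend [253. 226.] 0.4 along 64.9 up -92.5 tilt 54.9 len 113.0
scene hook_tip [360. 185.] 0.65 along -384.9 up 295.4 tilt -142.5 len 485.2
side hook_bend [372. 309.] 0.46 along 1667.0 up -3818.4 tilt 66.4 len 4166.4
side hook_tip [200. 169.] 0.53 along 73.8 up -115.0 tilt 57.3 len 136.6
[326.6 242.7 288.6] [-433.8  492.7  288.6] [-0.55430585 -0.10015008 -0.2080621 ] 71.77335977554321 17.1833
rim [368.8 251.6] 0.9 [402.37493087 344.08643102  90.        ]
rim [522.6 242.9] 0.82 [392.08853843 511.21707243  90.        ]
foot [349.7 226.6] 0.85 [409.28940205 342.4759309    0.        ]
foot [476.1 212.7] 0.73 [389.16489546 511.13969092   0.        ]
mask 0.8 3343 328 393 205 278
mask 0.8 4415 457 552 193 264
[327.54793706 243.09026191 271.24919888] [ 1.79989825e+02  1.97367156e-02 -1.79997993e+02] [ 29.4 -24.3 109.9  -0.   94.4 -60.6]
```

```bash
python3 - <<'E'
from h import *
p=r.snapshot("wrist");g=cv2.GaussianBlur(cv2.cvtColor(p["pixels"],cv2.COLOR_BGR2GRAY),(3,3),0).astype(np.float32)
gx,gy=cv2.Sobel(g,5,1,0),cv2.Sobel(g,5,0,1);m=np.hypot(gx,gy)
t=np.linspace(0,2*np.pi,90);best=[]
for z in(88,90,92):
 for x in np.arange(396,412,1):
  for y in np.arange(334,352,1):
   v=0
   for R in(25,30.5):
    q=proj(p,np.c_[x+R*np.cos(t),y+R*np.sin(t),0*t+z]).astype(np.float32); v+=cv2.remap(m,q[:,:1],q[:,1:],1).mean()
   best.append((v,z,x,y))
print(sorted(best)[-6:])
s=r.sense();G=np.array(s["tool_pos"])+[0,0,19]
print("col profile rows 120..330 at col 278:",g[120:330:6,278].astype(int).tolist())
for th in(44,48,52,56):
    a=np.radians(th);ax=np.array([np.cos(a),0,-np.sin(a)]);up=np.array([np.sin(a),0,np.cos(a)])
    print(th,proj(p,[G-45*ax+11*up,G-45*ax-11*up,G+45*ax+11*up]).round(1).tolist())
E
```

```text
[(np.float32(451.68225), 88, np.int64(406), np.int64(343)), (np.float32(454.69495), 88, np.int64(407), np.int64(342)), (np.float32(470.38885), 90, np.int64(405), np.int64(342)), (np.float32(471.8991), 90, np.int64(405), np.int64(341)), (np.float32(473.5629), 92, np.int64(404), np.int64(341)), (np.float32(482.53467), 88, np.int64(406), np.int64(342))]
col profile rows 120..330 at col 278: [170, 170, 158, 125, 130, 42, 40, 38, 35, 32, 31, 31, 31, 35, 37, 39, 43, 34, 33, 75, 88, 89, 90, 91, 91, 92, 92, 94, 97, 84, 81, 81, 82, 84, 125]
44 [[274.6, 308.4], [274.9, 240.6], [275.7, 338.9]]
48 [[274.5, 319.6], [274.8, 248.9], [275.7, 332.9]]
52 [[274.5, 330.7], [274.8, 257.8], [275.7, 326.9]]
56 [[274.5, 341.7], [274.7, 267.4], [275.7, 321.0]]
```

```bash
python3 - <<'E'
from h import *
def prof(img,c=(270,286)):
    g=cv2.cvtColor(img,cv2.COLOR_BGR2GRAY).astype(float)[:,c[0]:c[1]].mean(1); d=np.abs(np.convolve(g,[1,1,-1,-1],"same"))
    return [(i,int(g[i-4]),int(g[i+4])) for i in range(125,360) if d[i]>16 and d[i]==d[i-4:i+5].max()]
for n,tcp,psi in(("w3",[380.6,-483.3,178.5],157.9),("w5",[364.2,-358.2,79],157.1),("w7",[327.2,242.9,270],180)):
    img=cv2.imread(f"pics/{n}.png"); print(n,prof(img))
    p=cam(tcp,psi,dict(np.load("w3.npz")));G=np.array(tcp)+[0,0,19];a=np.radians(psi);d=-np.array([np.cos(a),np.sin(a),0]);z=np.array([0,0,1.])
    for th in((0,) if n!="w7" else (40,44,48,52)):
      t=np.radians(th);ax=np.cos(t)*d-np.sin(t)*z;up=np.sin(t)*d+np.cos(t)*z
      for s in(0,-6): print(th,s,[round(proj(p,[G+(s+u)*ax+v*up])[0,1],1) for u,v in((-45,11),(-45,-11),(45,11))])
E
```

```text
w3 [(198, 32, 85), (212, 87, 119)]
0 0 [np.float64(213.5), np.float64(196.0), np.float64(400.0)]
0 -6 [np.float64(197.6), np.float64(182.3), np.float64(390.0)]
w5 [(128, 196, 77), (198, 36, 86), (213, 91, 122)]
0 0 [np.float64(213.4), np.float64(196.0), np.float64(399.9)]
0 -6 [np.float64(197.5), np.float64(182.3), np.float64(389.9)]
w7 [(133, 169, 125), (146, 129, 42), (231, 35, 78), (321, 82, 122), (337, 123, 184)]
40 0 [np.float64(296.9), np.float64(232.4), np.float64(344.5)]
40 -6 [np.float64(291.0), np.float64(223.9), np.float64(342.7)]
44 0 [np.float64(308.0), np.float64(240.0), np.float64(338.5)]
44 -6 [np.float64(304.1), np.float64(233.0), np.float64(337.4)]
48 0 [np.float64(319.2), np.float64(248.3), np.float64(332.6)]
48 -6 [np.float64(317.4), np.float64(242.9), np.float64(332.1)]
52 0 [np.float64(330.3), np.float64(257.3), np.float64(326.6)]
52 -6 [np.float64(330.8), np.float64(253.6), np.float64(326.7)]
```

```bash
python3 - <<'E'
from h import *
from scipy.optimize import least_squares
tcp=np.array([327.2,242.9,270]);p=cam(tcp,180,dict(np.load("w3.npz")));G=tcp+[0,0,19];d=np.array([1.,0,0]);z=np.array([0,0,1.])
def rows(q,pts):
    th,s,v=q;t=np.radians(th);ax=np.cos(t)*d-np.sin(t)*z;up=np.sin(t)*d+np.cos(t)*z
    return np.array([proj(p,[G+(s+a)*ax+(v+b)*up])[0,1] for a,b in pts])
for fx in(24.5,45):
    pts=[(-45,-11),(-45,11),(fx,11)]
    o=least_squares(lambda q:rows(q,pts)-[231,320.5,337],[48,0,0]); print(fx,o.x,o.cost)
for th in(46,48,50,52):
    o=least_squares(lambda q:rows([th,*q],[(-45,-11),(-45,11)])-[231,320.5],[0,0]); print(th,o.x,o.cost,rows([th,*o.x],[(24.5,11),(45,11)]))
a=cv2.imread("pics/w7.png");print([a[i,278].tolist() for i in(225,240,280,310,318,324,334,340,350,360)])
g=cv2.cvtColor(a,cv2.COLOR_BGR2GRAY);print(*["%d: "%i+" ".join("%3d"%v for v in g[i,230:326:5]) for i in range(210,400,8)],sep="\n")
E
```

```text
24.5 [ 46.7892236  -23.48002195   3.61301578] 3.2311742677852644e-26
45 [ 47.44953627 -23.30711823   2.7943547 ] 2.6253290925755273e-26
46 [-23.687584     4.60064067] 7.532271114990924e-24 [339.46552156 342.14617739]
48 [-23.16365189   2.11702077] 1.0598251598335667e-23 [333.26935436 335.07246416]
50 [-22.64923876  -0.30701691] 5.339555867193497e-23 [327.23293481 328.18273837]
52 [-22.14895983  -2.67862583] 2.0227150916335755e-24 [321.33614809 321.45398013]
[[33, 33, 30], [85, 87, 90], [90, 93, 95], [79, 81, 83], [80, 83, 85], [115, 123, 128], [115, 123, 128], [173, 183, 189], [176, 186, 192], [180, 190, 195]]
210:  48  47  44  41  40  41  48  52  51  48  35  37  37  38  47  33  32  31  32  33
218:  49  47  44  42  39  37  41  48  47  40  41  34  38  54  62  63  61  76  82  75
226:  49  47  44  42  39  38  40  45  42  34  33  37  46  54  56  60  64  77  82  74
234:  48  46  44  42  40  39  68  75  75  75  74  75  73  65  50  54  58  63  69  79
242:  48  46  43  43  46  67  83  88  88  89  89  89  88  82  53  45  48  48  53  59
250:  46  45  42  40  44  69  84  89  90  89  90  90  88 
[... 857 characters left out ...]
  44  44  43  41  39
338:  37  40  42  43  45  52 166 177 177 177 178 179 179 142  50  46  45  43  42  40
346:  39  40  42  43  47  64 176 186 186 185 186 186 186 147  67  47  46  45  44  41
354:  39  42  44  46  50 186 187 188 189 188 188 188 188 188 177  49  48  46  44  42
362:  40  42  44  46  60 199 199 200 202 202 204 205 205 208 206  51  49  47  45  43
370:  41  43  45  45  63 215 215 215 215 216 215 215 215 215 214  50  49  47  44  43
378:  40  42  44  46  62 215 215 215 215 215 216 215 215 215 214  51  47  46  44  43
386:  40  41  43  44  46  52  83 152 199 213 213 192 145  73  52  48  47  45  44  42
394:  38  41  42  42  44  46  46  48  48  49  50  49  48  48  46  45  44  43  42  41
```

```bash
python3 - <<'E'
from h import *
from scipy.optimize import least_squares
g=cv2.cvtColor(cv2.imread("pics/w3.png"),cv2.COLOR_BGR2GRAY);print([(i,int(g[i,278])) for i in range(300,396,5)])
base=dict(np.load("w3.npz"))
def mk(tcp,psi):
    a=np.radians(psi);d=-np.array([np.cos(a),np.sin(a),0]);z=np.array([0,0,1.]);p=cam(tcp,psi,base);G=np.array(tcp)+[0,0,19]
    def rows(q,pts):
        th,s,v=q;t=np.radians(th);ax=np.cos(t)*d-np.sin(t)*z;up=np.sin(t)*d+np.cos(t)*z
        return np.array([proj(p,[G+(s+a)*ax+(v+b)*up])[0,1] for a,b in pts])
    return rows
r3=mk([380.6,-483.3,178.5],157.9)
print([(x,r3([0,0,0],[(x,11)]).round(1)) for x in(20,25,30,35,45)])
r7=mk([327.2,242.9,270],180)
for xb in(25,None):
    pts=[(-45,-11),(-45,11),(45,11)]+([(xb,11)] if xb else []); ob=np.array([231,294.5,337]+([318] if xb else []))
    o=least_squares(lambda q:r7(q,pts)-ob,[45,0,0]);print(xb,o.x,o.fun)
for th in(40,44,48,50,52):
    o=least_squares(lambda q:r7([th,*q],[(-45,-11),(-45,11)])-[231,294.5],[0,0]);print(th,o.x,r7([th,*o.x],[(25,11),(45,11)]))
E
```

```text
[(300, 129), (305, 128), (310, 128), (315, 128), (320, 128), (325, 128), (330, 128), (335, 128), (340, 128), (345, 128), (350, 128), (355, 128), (360, 128), (365, 128), (370, 127), (375, 127), (380, 153), (385, 179), (390, 52), (395, 45)]
[(20, array([356.3])), (25, array([365.5])), (30, array([374.4])), (35, array([383.1])), (45, array([400.]))]
25 [43.38616136  5.84222616 -5.32172839] [ 0.25455514 -1.27333378 -6.3531261   7.39567272]
None [41.7694453   2.27024658 -2.82047977] [-1.42108547e-13  0.00000000e+00  5.68434189e-14]
40 [ 0.99634953 -1.04770577] [336.03663198 342.75478688]
44 [ 3.82861224 -4.89757406] [325.0596654  329.99381201]
48 [ 6.44617853 -8.22259672] [314.75478567 318.0195348 ]
50 [ 7.65017909 -9.71463802] [309.80598117 312.27097737]
52 [  8.773353   -11.10841771] [304.97049404 306.65532598]
```

>>> carry_out:
  commands:
    - {"jaw": 0.005,"translation": [-0.004,0.0248,0],"spin": 0}
    - {"jaw": 0.005,"translation": [-0.004,0.0248,0],"spin": 0}
    - {"jaw": 0.005,"translation": [-0.004,0.0248,0],"spin": 0}
    - {"jaw": 0.005,"translation": [-0.004,0.0248,0],"spin": 0}
    - {"jaw": 0.005,"translation": [0,0,0.02],"spin": 0}
    - {"jaw": 0.005,"translation": [0,0,0.03],"spin": 0}
    - {"jaw": 0.005,"translation": [0,0,0.02],"spin": 0}
    - {"jaw": 0.005,"translation": [0,0,0],"spin": 0}
  squeeze: 70

```text
time: 18.4
tool_pos: [341.0, 340.6, 195.8]
tcp_rot: [-179.7, -0.4, -180.0]
ft_force: [-0.7, -0.4, -1.2]
finger_gap: 14.2
grip_force: 71.8
```

```bash
python3 - <<'E'
from h import *
hookfit(("scene","side"))
p=r.snapshot("wrist")
g=cv2.cvtColor(p["pixels"],cv2.COLOR_BGR2GRAY)
print([(i,int(g[i,278])) for i in range(222,392,6)])
for c in("scene","side"):
    q=r.snapshot(c); cv2.imwrite(f"pics/{c}8.png",q["pixels"])
    print(c,[(np.round(d["xy"],1),round(d["score"],2)) for d in r.landmark_of(q,"jar_rim")[:2]],[(np.round(d["xy"],1),round(d["score"],2)) for d in r.landmark_of(q,"hook_bend")[:2]])
    for th,s,v in((46.5,5.5,-7),(50,0,0),(42,2,-3)):
        G=np.array(r.sense()["tool_pos"])+[0,0,19];t=np.radians(th);ax=np.array([np.cos(t),0,-np.sin(t)]);up=np.array([np.sin(t),0,np.cos(t)])
        print(th,proj(q,[G+(s+120)*ax+v*up,G+(s+120)*ax+(v-24)*up,G+(s-45)*ax+v*up,[405,342,90]]).round(1).tolist())
E
```

```text
scene hook_bend [309. 225.] 0.64 along -314.1 up 236.6 tilt -143.0 len 393.2
scene hook_tip [229. 254.] 0.53 along 74.4 up -115.2 tilt 57.1 len 137.2
side hook_bend [192. 156.] 0.56 along 76.2 up -83.4 tilt 47.6 len 113.0
side hook_tip [193. 158.] 0.72 along 78.0 up -98.8 tilt 51.7 len 125.9
[341.  340.6 214.8] [-458.6  588.5  214.8] [-0.72412558 -0.40475142 -1.21497648] 71.75421595573425 18.4
[(222, 110), (228, 110), (234, 86), (240, 101), (246, 102), (252, 103), (258, 103), (264, 104), (270, 105), (276, 105), (282, 108), (288, 110), (294, 95), (300, 92), (306, 92), (312, 92), (318, 93), (324, 108), (330, 114), (336, 137), (342, 136), (348, 136), (354, 136), (360, 137), (366, 136), (372, 162), (378, 200), (384, 201), (390, 48)]
scene [(array([230.5, 257.5]), 0.56), (array([193.7, 280. ]), 0.55)] [(array([226.7, 249.8]), 0.52)]
46.5 [[226.9, 247.9], [230.1, 253.5], [245.7, 236.6], [230.9, 257.6]]
50 [[227.5, 247.6], [230.9, 253.1], [244.9, 233.7], [230.9, 257.6]]
42 [[225.5, 244.4], [228.5, 250.2], [246.0, 236.2], [230.9, 257.6]]
side [(array([193.2, 162.7]), 0.95), (array([388.7, 287. ]), 0.4)] [(array([191.3, 159.7]), 0.44), (array([192.4, 175.5]), 0.16)]
46.5 [[193.8, 156.0], [190.3, 161.0], [159.6, 149.1], [190.4, 164.3]]
50 [[192.7, 155.9], [188.8, 160.8], [159.9, 146.7], [190.4, 164.3]]
42 [[195.2, 153.1], [192.0, 158.1], [159.0, 148.8], [190.4, 164.3]]
```

>>> carry_out:
  commands:
    - {"jaw": 0.005,"translation": [0,0,0.01],"spin": 0}
    - {"jaw": 0.005,"translation": [0,0,0.01],"spin": 0}
    - {"jaw": 0.005,"translation": [0,0,0.01],"spin": 0}
    - {"jaw": 0.005,"translation": [0,0,0.01],"spin": 0}
    - {"jaw": 0.005,"translation": [0,0,0.01],"spin": 0}
    - {"jaw": 0.005,"translation": [0,0,0],"spin": 0}
    - {"jaw": 0.005,"translation": [0,0,0],"spin": 0}
    - {"jaw": 0.005,"translation": [0,0,0],"spin": 0}
  squeeze: 70

```text
time: 19.72
tool_pos: [343.5, 342.3, 151.1]
tcp_rot: [-180.0, 0.0, -180.0]
ft_force: [0.4, 0.7, -0.2]
finger_gap: 14.4
grip_force: 71.8
```

```bash
python3 - <<'E'
from h import *
T=[];F=[];W=[]
for c in("scene","side","scene","side"):
    q=r.snapshot(c);s=r.sense();T.append(s["tool_pos"]);F.append(s["ft_force"])
    print(c,[(np.round(d["xy"],1),round(d["score"],2)) for d in r.landmark_of(q,"jar_rim")[:1]])
print(np.mean(T,0).round(1),np.std(T,0).round(1),np.mean(F,0).round(2),s["wrist_torque"])
E
```

```text
scene [(array([229.2, 259.9]), 0.63)]
side [(array([192.5, 164.3]), 0.68)]
scene [(array([191. , 281.4]), 0.97)]
side [(array([191.3, 164.7]), 0.86)]
[343.7 342.5 151.6] [0.1 0.1 0.1] [ 0.37 -0.16 -0.51] [-0.01427983  0.03253635 -0.00984165]
```

>>> carry_out:
  commands:
    - {"jaw": 0.005,"translation": [0,0,0.004],"spin": 0}
    - {"jaw": 0.005,"translation": [0,0,0.004],"spin": 0}
    - {"jaw": 0.005,"translation": [0,0,0.004],"spin": 0}
    - {"jaw": 0.005,"translation": [0,0,0.004],"spin": 0}
    - {"jaw": 0.005,"translation": [0,0,0.004],"spin": 0}
    - {"jaw": 0.005,"translation": [0,0,0],"spin": 0}
    - {"jaw": 0.005,"translation": [0,0,0],"spin": 0}
    - {"jaw": 0.005,"translation": [0,0,0],"spin": 0}
  squeeze: 70

```text
time: 20.78
tool_pos: [343.4, 342.3, 131.0]
tcp_rot: [-180.0, 0.0, -180.0]
ft_force: [0.6, -0.3, -0.8]
finger_gap: 14.7
grip_force: 71.8
```

```bash
python3 - <<'E'
from h import *
F=[];W=[]
for c in("wrist","wrist","wrist","wrist"):
    q=r.snapshot(c);s=r.sense();F.append(s["ft_force"]);W.append(s["wrist_torque"])
print(s["tool_pos"],np.mean(F,0).round(2),np.mean(W,0).round(3),s["time"])
g=cv2.cvtColor(q["pixels"],cv2.COLOR_BGR2GRAY);print([(i,int(g[i,278])) for i in range(222,345,6)])
E
```

```text
[343.59284659 342.40081061 131.2777746 ] [-0.5   0.03 -1.16] [-0.027 -0.002 -0.017] 20.9833
[(222, 44), (228, 43), (234, 100), (240, 116), (246, 118), (252, 119), (258, 119), (264, 121), (270, 122), (276, 122), (282, 124), (288, 127), (294, 111), (300, 108), (306, 108), (312, 108), (318, 109), (324, 137), (330, 133), (336, 134), (342, 134)]
```

>>> carry_out:
  commands:
    - {"jaw": 0.005,"translation": [0,0,0.001],"spin": 0}
    - {"jaw": 0.005,"translation": [0,0,0.001],"spin": 0}
    - {"jaw": 0.005,"translation": [0,0,0.001],"spin": 0}
    - {"jaw": 0.005,"translation": [0,0,0],"spin": 0}
    - {"jaw": 0.005,"translation": [0,0,0],"spin": 0}
    - {"jaw": 0.005,"translation": [0,0,0],"spin": 0}
    - {"jaw": 0.005,"translation": [0,0,0],"spin": 0}
    - {"jaw": 0.005,"translation": [0,0,0],"spin": 0}
  squeeze: 70

```text
time: 21.65
tool_pos: [343.4, 342.3, 128.0]
tcp_rot: [180.0, 0.0, -180.0]
ft_force: [-0.2, 1.4, -1.1]
finger_gap: 15.2
grip_force: 71.8
```

```bash
python3 - <<'E'
from h import *
F=[];W=[]
for c in("scene","side","scene","side"):
    q=r.snapshot(c);s=r.sense();F.append(s["ft_force"]);W.append(s["wrist_torque"])
    print([(np.round(d["xy"],1),round(d["score"],2)) for d in r.landmark_of(q,"jar_rim")[:2]])
print(s["tool_pos"],np.mean(F,0).round(2),np.mean(W,0).round(3),s["time"])
E
```

```text
[(array([234.2, 256.6]), 0.81), (array([194. , 282.9]), 0.58)]
[(array([193.8, 163.7]), 0.82)]
[(array([229.4, 259.9]), 0.84), (array([193.1, 280.1]), 0.74)]
[(array([191.2, 164. ]), 0.92)]
[343.40702028 342.27113806 127.99188531] [-0.33  0.03 -0.56] [ 0.004  0.007 -0.024] 22.0
```

>>> carry_out:
  commands:
    - {"jaw": 0.005,"translation": [0,0,0.002],"spin": 0}
    - {"jaw": 0.005,"translation": [0,0,0],"spin": 0}
    - {"jaw": 0.005,"translation": [0,0,-0.02],"spin": 0}
    - {"jaw": 0.005,"translation": [0,0,-0.032],"spin": 0}
    - {"jaw": 0.005,"translation": [0,0,-0.032],"spin": 0}
    - {"jaw": 0.005,"translation": [0,0,-0.032],"spin": 0}
    - {"jaw": 0.005,"translation": [0,0,-0.032],"spin": 0}
    - {"jaw": 0.005,"translation": [0,0,-0.032],"spin": 0}
  squeeze: 70

```text
time: 22.72
tool_pos: [343.1, 342.1, 307.5]
tcp_rot: [-180.0, -0.0, -180.0]
ft_force: [0.7, 1.3, -1.0]
finger_gap: 14.6
grip_force: 71.8
```

>>> carry_out:
  commands:
    - {"jaw": 0.005,"translation": [-0.0083,-0.035,0],"spin": 0}
    - {"jaw": 0.005,"translation": [-0.0083,-0.035,0],"spin": 0}
    - {"jaw": 0.005,"translation": [-0.0083,-0.035,0],"spin": 0}
    - {"jaw": 0.005,"translation": [-0.0083,-0.035,0],"spin": 0}
    - {"jaw": 0.005,"translation": [-0.0083,-0.035,0],"spin": 0}
    - {"jaw": 0.005,"translation": [-0.0083,-0.035,0],"spin": 0}
    - {"jaw": 0.005,"translation": [-0.0083,-0.035,0],"spin": 0}
    - {"jaw": 0.005,"translation": [0,0,0],"spin": 0.1196}
  squeeze: 70

```text
time: 23.38
tool_pos: [402.5, 91.8, 305.9]
tcp_rot: [-179.9, 0.1, 173.4]
ft_force: [-0.2, 0.8, -0.6]
finger_gap: 14.8
grip_force: 71.8
```

>>> carry_out:
  commands:
    - {"jaw": 0.005,"translation": [0,0,0],"spin": 0.1196}
    - {"jaw": 0.005,"translation": [0,0,0],"spin": 0.1196}
    - {"jaw": 0.005,"translation": [0,0,0],"spin": 0.1196}
    - {"jaw": 0.005,"translation": [0,0,0],"spin": 0.1196}
    - {"jaw": 0.005,"translation": [0,0,0],"spin": 0.1196}
    - {"jaw": 0.005,"translation": [0,0,0],"spin": 0.1196}
    - {"jaw": 0.005,"translation": [0,0,0],"spin": 0.1196}
    - {"jaw": 0.005,"translation": [0,0,0],"spin": 0.1196}
  squeeze: 70

```text
time: 24.05
tool_pos: [401.5, 97.3, 305.9]
tcp_rot: [-180.0, -0.0, 118.0]
ft_force: [-0.4, -0.1, -0.7]
finger_gap: 14.8
grip_force: 71.8
```

>>> carry_out:
  commands:
    - {"jaw": 0.005,"translation": [0,0,0],"spin": 0.1196}
    - {"jaw": 0.005,"translation": [0,0,0],"spin": 0.1196}
    - {"jaw": 0.005,"translation": [0,0,0],"spin": 0.1196}
    - {"jaw": 0.005,"translation": [0,0,0],"spin": 0.1196}
    - {"jaw": 0.005,"translation": [0,0,0],"spin": 0.1196}
    - {"jaw": 0.005,"translation": [0,0,0.03],"spin": 0}
    - {"jaw": 0.005,"translation": [0,0,0.03],"spin": 0}
    - {"jaw": 0.005,"translation": [0,0,0.03],"spin": 0}
  squeeze: 70

```text
time: 24.72
tool_pos: [401.9, 97.3, 215.4]
tcp_rot: [179.9, -0.0, 84.1]
ft_force: [-0.2, -0.2, -1.4]
finger_gap: 14.8
grip_force: 71.9
```

```bash
python3 - <<'E'
from h import *
p=r.snapshot("side");q=r.snapshot("scene");s=r.sense();tp=np.array(s["tool_pos"])
print(tp,s["tcp_rot"],s["time"],delta(tp,s["tcp_rot"][2],[401.8,97.2,130],84.1))
for c,im in(("side",p),("scene",q)):
    G=tp+[0,0,19];a=np.radians(s["tcp_rot"][2]);d=-np.array([np.cos(a),np.sin(a),0]);z=np.array([0,0,1.])
    print(c,[(np.round(k["xy"],1),round(k["score"],2)) for k in r.landmark_of(im,"hook_bend")[:2]],[(np.round(k["xy"],1),round(k["score"],2)) for k in r.landmark_of(im,"hook_tip")[:2]])
    for th,S,v in((46.5,5.5,-7),(43,3,-3.5)):
        t=np.radians(th);ax=np.cos(t)*d-np.sin(t)*z;up=np.sin(t)*d+np.cos(t)*z;print(th,proj(im,[G+(S+120)*ax+v*up,G+(S+120)*ax+(v-24)*up]).round(1).tolist())
    print([(np.round(k["xy"],1),round(k["score"],2)) for k in r.landmark_of(im,"jar_rim")[:2]])
E
```

```text
[398.24284905  96.90531105 210.69631142] [-1.79484255e+02  1.13510944e-01  8.40749346e+01] 24.8167 (array([ 0.7,  3.5, 80.7]), -0.0)
side [(array([232.1, 224.8]), 0.73)] [(array([353. , 349.2]), 0.56), (array([235.8, 218.7]), 0.47)]
46.5 [[233.4, 223.6], [231.4, 222.2]]
43 [[234.0, 223.6], [232.2, 222.6]]
[(array([191.7, 161.6]), 0.64), (array([167. , 134.6]), 0.44)]
scene [(array([295. , 218.2]), 0.53), (array([310.2, 224.1]), 0.4)] [(array([290.7, 219.5]), 0.6), (array([273.4, 241.1]), 0.6)]
46.5 [[295.8, 214.7], [292.3, 219.6]]
43 [[297.1, 212.3], [293.8, 217.2]]
[(array([231.7, 258.7]), 0.89), (array([192.2, 279. ]), 0.64)]
```

>>> carry_out:
  commands:
    - {"jaw": 0.005,"translation": [0,0,0.032],"spin": 0}
    - {"jaw": 0.005,"translation": [0,0,0.032],"spin": 0}
    - {"jaw": 0.005,"translation": [0,0,0.032],"spin": 0}
    - {"jaw": 0.005,"translation": [0,0,0.004],"spin": 0}
    - {"jaw": 0.005,"translation": [0,0,0.004],"spin": 0}
    - {"jaw": 0.005,"translation": [0,0,0.004],"spin": 0}
    - {"jaw": 0.005,"translation": [0,0,0.004],"spin": 0}
    - {"jaw": 0.005,"translation": [0,0,0.004],"spin": 0}
  squeeze: 30

```text
time: 25.78
tool_pos: [403.6, 97.3, 102.4]
tcp_rot: [179.7, -0.0, 84.1]
ft_force: [-1.2, -2.5, 11.9]
finger_gap: 15.1
grip_force: 73.1
```

```bash
python3 - <<'E'
from h import *
hookfit(("scene","side"))
s=r.sense();print(s["tool_pos"],s["wrist_torque"])
E
```

```text
scene hook_bend [295. 238.] 0.59 along 84.6 up -113.3 tilt 53.3 len 141.4
scene hook_tip [288. 238.] 0.41 along 47.8 up -97.0 tilt 63.8 len 108.2
side hook_bend [237. 236.] 0.5 along 92.2 up -59.0 tilt 32.6 len 109.5
side hook_tip [237. 233.] 0.61 along 95.2 up -36.0 tilt 20.7 len 101.8
[403.6  97.3 121.4] [-306.3  388.7  121.4] [-1.16658794 -2.52912109 11.92461546] 73.05116415023804 25.7833
[403.07569119  96.12648477 101.55130917] [-1.600868   -0.15890968  0.10412884]
```

>>> carry_out:
  commands:
    - {"jaw": 0.005,"translation": [0.001,0,0.004],"spin": 0}
    - {"jaw": 0.005,"translation": [0.001,0,0.004],"spin": 0}
    - {"jaw": 0.005,"translation": [0.001,0,0.004],"spin": 0}
    - {"jaw": 0.005,"translation": [0.001,0,0.004],"spin": 0}
    - {"jaw": 0.005,"translation": [0.001,0,0.004],"spin": 0}
    - {"jaw": 0.005,"translation": [0.001,0,0.004],"spin": 0}
    - {"jaw": 0.005,"translation": [0.001,0,0.004],"spin": 0}
    - {"jaw": 0.005,"translation": [0.001,0,0.004],"spin": 0}
  squeeze: 30

```text
time: 26.75
tool_pos: [405.0, 105.1, 70.6]
tcp_rot: [179.7, -0.0, 84.1]
ft_force: [-2.0, -2.7, 9.8]
finger_gap: 14.5
grip_force: 69.6
```

```bash
python3 - <<'E'
from h import *
q=r.snapshot("wrist");s=r.sense();print(s["tool_pos"],s["ft_force"],s["wrist_torque"],s["time"])
g=cv2.cvtColor(q["pixels"],cv2.COLOR_BGR2GRAY);print([(i,int(g[i,278])) for i in range(170,392,4)])
E
```

```text
[404.78251001 104.99608515  69.95281713] [ 0.49678344 -5.75208891  7.65351708] [-1.70045499 -0.15158379  0.13231169] 26.8
[(170, 200), (174, 199), (178, 199), (182, 199), (186, 198), (190, 198), (194, 198), (198, 197), (202, 197), (206, 196), (210, 118), (214, 118), (218, 119), (222, 119), (226, 119), (230, 120), (234, 120), (238, 120), (242, 124), (246, 133), (250, 138), (254, 131), (258, 125), (262, 124), (266, 124), (270, 123), (274, 123), (278, 123), (282, 123), (286, 123), (290, 122), (294, 122), (298, 122), (302, 121), (306, 122), (310, 122), (314, 122), (318, 121), (322, 121), (326, 121), (330, 121), (334, 122), (338, 122), (342, 121), (346, 121), (350, 122), (354, 222), (358, 233), (362, 233), (366, 233), (370, 233), (374, 233), (378, 233), (382, 233), (386, 224), (390, 57)]
```

>>> carry_out:
  commands:
    - {"jaw": 0.005,"translation": [0.0015,0,0.003],"spin": 0}
    - {"jaw": 0.005,"translation": [0.0015,0,0.003],"spin": 0}
    - {"jaw": 0.005,"translation": [0.0015,0,0.003],"spin": 0}
    - {"jaw": 0.005,"translation": [0.0015,0,0.003],"spin": 0}
    - {"jaw": 0.005,"translation": [0.0015,0,0.003],"spin": 0}
    - {"jaw": 0.005,"translation": [0.0015,0,0.003],"spin": 0}
    - {"jaw": 0.005,"translation": [0.0015,0,0],"spin": 0}
    - {"jaw": 0.005,"translation": [0.0015,0,0],"spin": 0}
  squeeze: 30

```text
time: 27.47
tool_pos: [405.8, 116.1, 52.2]
tcp_rot: [179.8, 0.1, 84.1]
ft_force: [-0.6, -8.7, 8.0]
finger_gap: 15.2
grip_force: 69.7
```

```bash
cat >> h.py <<'E'
from scipy.optimize import least_squares
def handle(sv=None):
    q=r.snapshot("wrist");s=r.sense();g=cv2.cvtColor(q["pixels"],cv2.COLOR_BGR2GRAY).astype(float)[:,272:285].mean(1)
    d=np.abs(np.convolve(g,[1,1,-1,-1],"same")); print("edges",[(i,int(g[i-4]),int(g[i+4])) for i in range(170,380) if d[i]>12 and d[i]==d[i-4:i+5].max()])
    print(np.round(s["tool_pos"],1),np.round(s["tcp_rot"],1),"F",np.round(s["ft_force"],1),"T",np.round(s["wrist_torque"],2),s["grip_force"],s["time"])
def tilt(lo,hi,s=0):
    "theta and perpendicular shift from the rear face's edge rows, slip s given"
    p=cam([0,0,0],180,dict(np.load("w3.npz")));G=np.array([0,0,19.])
    def rows(th,v):
        t=np.radians(th);ax=np.array([np.cos(t),0,-np.sin(t)]);up=np.array([np.sin(t),0,np.cos(t)])
        return proj(p,[G+(s-45)*ax+(v-11)*up,G+(s-45)*ax+(v+11)*up])[:,1]
    o=least_squares(lambda q:rows(*q)-[lo,hi],[10,0]);print("s",s,"theta,v",o.x.round(1))
E
python3 - <<'E'
from h import *
handle()
for s in(0,3,6): tilt(207,248,s)
E
```

```text
edges [(173, 140, 199), (205, 197, 107), (227, 112, 133), (379, 128, 237)]
[405.9 116.5  52.3] [1.798e+02 1.000e-01 8.410e+01] F [-1.  -3.7  8.4] T [-1.36  0.22 -0.08] 69.88438010215759 27.5167
s 0 theta,v [18.6  2. ]
s 3 theta,v [20.5 -2.8]
s 6 theta,v [22.3 -7.1]
```

>>> carry_out:
  commands:
    - {"jaw": 0.005,"translation": [0.0032,0,0.0015],"spin": 0}
    - {"jaw": 0.005,"translation": [0.0032,0,0.0015],"spin": 0}
    - {"jaw": 0.005,"translation": [0.0032,0,0.0015],"spin": 0}
    - {"jaw": 0.005,"translation": [0.0032,0,0.0015],"spin": 0}
    - {"jaw": 0.005,"translation": [0,0,0.001],"spin": 0}
    - {"jaw": 0.005,"translation": [0,0,0.001],"spin": 0}
    - {"jaw": 0.005,"translation": [0,0,0],"spin": 0}
    - {"jaw": 0.005,"translation": [0,0,0],"spin": 0}
  squeeze: 30

```text
time: 28.18
tool_pos: [407.5, 130.7, 44.6]
tcp_rot: [179.7, -0.1, 84.1]
ft_force: [0.2, 2.3, 7.1]
finger_gap: 14.8
grip_force: 70.1
```

```bash
python3 - <<'E'
from h import *
handle()
for s in(0,3,6): tilt(203.5,226,s)
E
```

```text
edges [(186, 40, 139), (206, 138, 98), (223, 105, 130)]
[407.5 130.7  44.5] [ 1.797e+02 -1.000e-01  8.410e+01] F [0.3 3.  6.7] T [-0.3  0.1 -0.1] 70.08824944496155 28.2333
s 0 theta,v [1.9 9.5]
s 3 theta,v [3.4 0.7]
s 6 theta,v [ 4.8 -6.8]
```

>>> carry_out:
  commands:
    - {"jaw": 0.005,"translation": [0,-0.001,0.001],"spin": 0}
    - {"jaw": 0.005,"translation": [0,0,0.001],"spin": 0}
    - {"jaw": 0.045,"translation": [0,0,0],"spin": 0}
    - {"jaw": 0.045,"translation": [0,0,0],"spin": 0}
    - {"jaw": 0.045,"translation": [0,0,0],"spin": 0}
    - {"jaw": 0.045,"translation": [0,0,0],"spin": 0}
    - {"jaw": 0.045,"translation": [0,0,0.003],"spin": 0}
    - {"jaw": 0.045,"translation": [0,0,0.003],"spin": 0}
  squeeze: 40

```text
time: 28.9
tool_pos: [404.0, 130.0, 33.8]
tcp_rot: [180.0, -0.0, 84.1]
ft_force: [-0.2, 0.1, -0.8]
finger_gap: 44.9
grip_force: 0.0
```

```bash
python3 - <<'E'
from h import *
handle()
p=r.snapshot("wrist");s=r.sense();t=np.array(s["tool_pos"])
ax=np.array([np.cos(np.radians(-95.9)),np.sin(np.radians(-95.9)),0]);H=np.array([405.2,129.2,55])
print("expected rear rows if home",proj(p,[H-45*ax-[0,0,11],H-45*ax+[0,0,11],H+33*ax+[0,0,11]]).round(1).tolist())
g=cv2.cvtColor(p["pixels"],cv2.COLOR_BGR2GRAY)
for i in(225,260,300,330): print(i,[int(v) for v in g[i,235:325:3]])
E
```

```text
edges [(189, 42, 139), (206, 139, 95), (221, 100, 130)]
[403.4 129.9  33. ] [-179.9    0.    84.1] F [-1.6 -0.6 -0.6] T [-0.01  0.01 -0.03] 0.0 28.95
expected rear rows if home [[283.5, 199.1], [284.6, 217.5], [283.2, 385.9]]
225 [139, 141, 151, 155, 153, 151, 160, 193, 198, 189, 111, 118, 125, 129, 130, 129, 129, 127, 127, 126, 125, 123, 120, 112, 150, 146, 145, 145, 146, 141]
260 [193, 195, 196, 196, 194, 194, 193, 194, 197, 190, 124, 124, 130, 135, 136, 136, 137, 136, 137, 136, 136, 131, 126, 132, 192, 194, 192, 194, 194, 191]
300 [177, 193, 195, 196, 194, 193, 195, 194, 195, 195, 148, 129, 136, 140, 141, 141, 142, 141, 142, 142, 141, 136, 130, 164, 194, 193, 193, 195, 193, 174]
330 [141, 248, 253, 254, 253, 253, 253, 255, 253, 253, 223, 135, 140, 145, 147, 147, 147, 146, 146, 146, 145, 140, 138, 238, 253, 253, 253, 254, 252, 250]
```

>>> carry_out:
  commands:
    - {"jaw": 0.045,"translation": [-0.0028,0,-0.003],"spin": 0}
    - {"jaw": 0.045,"translation": [0,0,0],"spin": 0}
    - {"jaw": 0.005,"translation": [0,0,0],"spin": 0}
    - {"jaw": 0.005,"translation": [0,0,0],"spin": 0}
    - {"jaw": 0.005,"translation": [0,0,0],"spin": 0}
    - {"jaw": 0.005,"translation": [0,0,0],"spin": 0}
    - {"jaw": 0.005,"translation": [0,0,0],"spin": 0}
    - {"jaw": 0.005,"translation": [0,0,0],"spin": 0}
  squeeze: 70

```text
time: 29.67
tool_pos: [404.0, 127.3, 37.4]
tcp_rot: [180.0, -0.0, 84.1]
ft_force: [-1.1, -0.8, 5.2]
finger_gap: 14.8
grip_force: 68.2
```

```bash
python3 - <<'E'
from h import *
handle()
a=sh(-175,-47,90);s=r.sense()
print(a,delta(s["tool_pos"],84.1,a,84.1))
E
```

```text
edges [(183, 42, 139), (198, 139, 95), (211, 99, 128)]
[404.  127.3  37.4] [180.   -0.   84.1] F [-1.3 -0.9  6.6] T [-0.08  0.12 -0.03] 68.26369643211365 29.7167
[ 355.00372837 -355.19902279   90.        ] (array([-485. ,    0.8,  -52.6]), 0.0)
```

>>> carry_out:
  commands:
    - {"jaw": 0.005,"translation": [0,0,-0.0365],"spin": 0}
    - {"jaw": 0.005,"translation": [0,0,-0.0365],"spin": 0}
    - {"jaw": 0.005,"translation": [-0.0373,0,0],"spin": 0}
    - {"jaw": 0.005,"translation": [-0.0373,0,0],"spin": 0}
    - {"jaw": 0.005,"translation": [-0.0373,0,0],"spin": 0}
    - {"jaw": 0.005,"translation": [-0.0373,0,0],"spin": 0}
    - {"jaw": 0.005,"translation": [-0.0373,0,0],"spin": 0}
    - {"jaw": 0.005,"translation": [-0.0373,0,0],"spin": 0}
  squeeze: 70

```text
time: 30.38
tool_pos: [379.7, -96.7, 109.6]
tcp_rot: [-180.0, -0.0, 84.1]
ft_force: [0.6, -0.3, -1.7]
finger_gap: 14.6
grip_force: 68.4
```

>>> carry_out:
  commands:
    - {"jaw": 0.005,"translation": [-0.0373,0,0],"spin": 0}
    - {"jaw": 0.005,"translation": [-0.0373,0,0],"spin": 0}
    - {"jaw": 0.005,"translation": [-0.0373,0,0],"spin": 0}
    - {"jaw": 0.005,"translation": [-0.0373,0,0],"spin": 0}
    - {"jaw": 0.005,"translation": [-0.0373,0,0],"spin": 0}
    - {"jaw": 0.005,"translation": [-0.0373,0,0],"spin": 0}
    - {"jaw": 0.005,"translation": [-0.0373,0,0],"spin": 0}
    - {"jaw": 0.005,"translation": [0,0,0],"spin": -0.1158}
  squeeze: 70

```text
time: 31.05
tool_pos: [352.2, -360.5, 109.5]
tcp_rot: [-180.0, 0.1, 90.4]
ft_force: [0.5, -0.2, -0.3]
finger_gap: 14.8
grip_force: 68.2
```

>>> carry_out:
  commands:
    - {"jaw": 0.005,"translation": [0,0,0],"spin": -0.1158}
    - {"jaw": 0.005,"translation": [0,0,0],"spin": -0.1158}
    - {"jaw": 0.005,"translation": [0,0,0],"spin": -0.1158}
    - {"jaw": 0.005,"translation": [0,0,0],"spin": -0.1158}
    - {"jaw": 0.005,"translation": [0,0,0],"spin": -0.1158}
    - {"jaw": 0.005,"translation": [0,0,0],"spin": -0.1158}
    - {"jaw": 0.005,"translation": [0,0,0],"spin": -0.1158}
    - {"jaw": 0.005,"translation": [0,0,0],"spin": -0.1158}
  squeeze: 70

```text
time: 31.72
tool_pos: [353.3, -354.6, 109.2]
tcp_rot: [180.0, -0.1, 144.1]
ft_force: [0.6, 0.0, -0.4]
finger_gap: 14.7
grip_force: 68.2
```

>>> carry_out:
  commands:
    - {"jaw": 0.005,"translation": [0,0,0],"spin": -0.1158}
    - {"jaw": 0.005,"translation": [0,0,0],"spin": -0.1158}
    - {"jaw": 0.005,"translation": [0,0,0.02],"spin": 0}
    - {"jaw": 0.005,"translation": [0,0,0.017],"spin": 0}
    - {"jaw": 0.005,"translation": [0,0,0],"spin": 0}
    - {"jaw": 0.005,"translation": [0,0,0],"spin": 0}
    - {"jaw": 0.005,"translation": [0,0,0],"spin": 0}
    - {"jaw": 0.005,"translation": [0,0,0],"spin": 0}
  squeeze: 70

```text
time: 32.38
tool_pos: [354.1, -355.7, 74.1]
tcp_rot: [-180.0, 0.1, 157.1]
ft_force: [1.4, 0.8, -0.9]
finger_gap: 14.8
grip_force: 68.3
```

```bash
python3 - <<'E'
from h import *
handle()
p=r.snapshot("wrist");s=r.sense();print(tosh(s["tool_pos"]),delta(s["tool_pos"],s["tcp_rot"][2],sh(-50,-47,73),157.1))
for t in("tray_flat","tray_cup"):
    print(t,[(np.round(d["xy"],1),round(d["score"],2),tosh(onz(p,d["xy"],3))) for d in r.landmark_of(p,t)[:2]])
m=[d for d in r.regions_of(p,"tray_flat")[:1]]
for d in m: ys,xs=np.nonzero(d["pixels"]);print(d["score"],len(xs),xs.min(),xs.max(),ys.min(),ys.max())
print(proj(p,[sh(44,-47,3),sh(44,-20,3),sh(44,-70,3),sh(0,0,3),sh(0,-94,3)]).round().tolist())
E
```

```text
edges [(197, 39, 87), (211, 90, 121)]
[ 354.2 -355.8   74.2] [-1.800e+02  1.000e-01  1.571e+02] F [-0.2  0.5 -0.4] T [ 0.01 -0.01  0.01] 68.29509615898132 32.4333
[-175.6  -47.8   74.2] (array([-125.6,    0.8,    1.2]), -0.001)
tray_flat []
tray_cup []
[[278.0, 446.0], [307.0, 446.0], [253.0, 446.0], [331.0, 411.0], [224.0, 411.0]]
```

>>> carry_out:
  commands:
    - {"jaw": 0.005,"translation": [-0.0314,0.0008,0],"spin": 0}
    - {"jaw": 0.005,"translation": [-0.0314,0,0],"spin": 0}
    - {"jaw": 0.005,"translation": [-0.0314,0,0],"spin": 0}
    - {"jaw": 0.005,"translation": [-0.0314,0,0],"spin": 0}
    - {"jaw": 0.005,"translation": [0,0,0],"spin": 0}
    - {"jaw": 0.005,"translation": [0,0,0.006],"spin": 0}
    - {"jaw": 0.005,"translation": [0,0,0.006],"spin": 0}
    - {"jaw": 0.005,"translation": [0,0,0.006],"spin": 0}
  squeeze: 70

```text
time: 33.3
tool_pos: [468.7, -402.8, 54.1]
tcp_rot: [180.0, -0.1, 157.0]
ft_force: [0.4, 0.5, -0.1]
finger_gap: 14.6
grip_force: 68.3
```

>>> carry_out:
  commands:
    - {"jaw": 0.005,"translation": [0,0,0.004],"spin": 0}
    - {"jaw": 0.005,"translation": [0,0,0.004],"spin": 0}
    - {"jaw": 0.005,"translation": [0,0,0.004],"spin": 0}
    - {"jaw": 0.005,"translation": [0,0,0.004],"spin": 0}
    - {"jaw": 0.005,"translation": [0,0,0],"spin": 0}
    - {"jaw": 0.005,"translation": [0,0,0],"spin": 0}
    - {"jaw": 0.005,"translation": [0,0,0],"spin": 0}
    - {"jaw": 0.005,"translation": [0,0,0],"spin": 0}
  squeeze: 70

```text
time: 33.97
tool_pos: [469.8, -403.5, 39.4]
tcp_rot: [-180.0, 0.0, 157.1]
ft_force: [-0.1, -0.1, -0.5]
finger_gap: 14.8
grip_force: 68.3
```

```bash
python3 - <<'E'
from h import *
handle();s=r.sense();print(tosh(s["tool_pos"]))
E
```

```text
edges [(197, 27, 76), (211, 79, 108)]
[ 469.8 -403.5   39.4] [-180.     0.   157.1] F [ 0.4  0.1 -0.9] T [-0.04  0.06 -0.04] 68.30855369567871 34.0167
[-50.4 -46.8  39.4]
```

>>> carry_out:
  commands:
    - {"jaw": 0.005,"translation": [0.003,0,0],"spin": 0}
    - {"jaw": 0.005,"translation": [0.003,0,0],"spin": 0}
    - {"jaw": 0.005,"translation": [0.003,0,0],"spin": 0}
    - {"jaw": 0.005,"translation": [0.003,0,0],"spin": 0}
    - {"jaw": 0.005,"translation": [0.003,0,0],"spin": 0}
    - {"jaw": 0.005,"translation": [0.003,0,0],"spin": 0}
    - {"jaw": 0.005,"translation": [0.003,0,0],"spin": 0}
    - {"jaw": 0.005,"translation": [0.003,0,0],"spin": 0}
  squeeze: 70

```text
time: 34.68
tool_pos: [447.3, -394.0, 39.2]
tcp_rot: [-180.0, 0.0, 157.1]
ft_force: [2.1, -0.9, -0.9]
finger_gap: 14.9
grip_force: 68.3
```

```bash
python3 - <<'E'
from h import *
handle();s=r.sense();print(tosh(s["tool_pos"]),(np.array(s["ft_force"])@X))
E
```

```text
edges [(197, 28, 74), (211, 77, 107)]
[ 446.9 -393.7   39. ] [-180.    -0.   157.1] F [ 1.9 -0.5 -0.2] T [-0.1  -0.36 -0.04] 68.36421847343445 34.7333
[-75.4 -46.7  39. ] 1.9127403730040746
```

>>> carry_out:
  commands:
    - {"jaw": 0.005,"translation": [0.004,0,0],"spin": 0}
    - {"jaw": 0.005,"translation": [0.006,0,0],"spin": 0}
    - {"jaw": 0.005,"translation": [0.008,0,0],"spin": 0}
    - {"jaw": 0.005,"translation": [0.008,0,0],"spin": 0}
    - {"jaw": 0.005,"translation": [0.008,0,0],"spin": 0}
    - {"jaw": 0.005,"translation": [0.008,0,0],"spin": 0}
    - {"jaw": 0.005,"translation": [0.008,0,0],"spin": 0}
    - {"jaw": 0.005,"translation": [0.004,0,0],"spin": 0}
  squeeze: 70

```text
time: 35.4
tool_pos: [396.6, -372.3, 38.9]
tcp_rot: [180.0, -0.0, 157.0]
ft_force: [2.7, -1.0, -1.2]
finger_gap: 15.2
grip_force: 68.3
```

```bash
python3 - <<'E'
from h import *
handle();p=r.snapshot("side");s=r.sense();print(tosh(s["tool_pos"]),(np.array(s["ft_force"])@X))
for t in("tray_flat","cartridge_a"): print(t,[(np.round(d["xy"],1),round(d["score"],2),tosh(onz(p,d["xy"],3))) for d in r.landmark_of(p,t)[:2]])
E
```

```text
edges [(197, 31, 85), (211, 89, 121)]
[ 396.3 -372.2   38.8] [ 1.80e+02 -1.00e-01  1.57e+02] F [ 1.7 -0.  -0.4] T [-0.01 -0.13  0.  ] 68.37925672531128 35.45
[-130.   -46.6   38.8] -0.1231604512495049
tray_flat [(array([338.1, 318.9]), 0.82, array([ -7.3, -35.7,   3. ]))]
cartridge_a []
```

>>> carry_out:
  commands:
    - {"jaw": 0.005,"translation": [0.006,0,0],"spin": 0}
    - {"jaw": 0.005,"translation": [0.008,0,0],"spin": 0}
    - {"jaw": 0.005,"translation": [0.008,0,0],"spin": 0}
    - {"jaw": 0.005,"translation": [0.008,0,0],"spin": 0}
    - {"jaw": 0.005,"translation": [0.008,0,0],"spin": 0}
    - {"jaw": 0.005,"translation": [0.008,0,0],"spin": 0}
    - {"jaw": 0.005,"translation": [0.005,0,0],"spin": 0}
    - {"jaw": 0.005,"translation": [0.0015,0,0],"spin": 0}
  squeeze: 70

```text
time: 36.27
tool_pos: [348.2, -351.8, 38.8]
tcp_rot: [180.0, -0.1, 157.0]
ft_force: [2.1, -0.1, -1.3]
finger_gap: 15.0
grip_force: 68.3
```

```bash
python3 - <<'E'
from h import *
p=r.snapshot("side");s=r.sense();print(tosh(s["tool_pos"]),(np.array(s["ft_force"])@X),s["time"])
cv2.imwrite("pics/s9.png",p["pixels"])
for t in("tray_flat","bench_shelf","cartridge_a"): print(t,[(np.round(d["xy"],1),round(d["score"],2),tosh(onz(p,d["xy"],3))) for d in r.landmark_of(p,t)[:2]])
d=r.regions_of(p,"tray_flat")[0];ys,xs=np.nonzero(d["pixels"]);print(len(xs));P=np.array([tosh(onz(p,[x,y],48)) for x,y in zip(xs,ys)]);print(np.percentile(P,[1,50,99],axis=0))
E
```

```text
[-182.2  -46.5   38.9] 0.23118116541801478 36.3167
tray_flat [(array([321.9, 320.4]), 0.74, array([-60.2, -30.2,   3. ])), (array([350.8, 279.8]), 0.54, array([71.4, 88.9,  3. ]))]
bench_shelf [(array([332.8, 307.7]), 0.56, array([-14.3,   4.7,   3. ])), (array([366.4, 309.7]), 0.33, array([ 92. , -23.8,   3. ]))]
cartridge_a [(array([337.7, 321.2]), 0.49, array([-10.7, -43. ,   3. ]))]
524
[[-72.254 -97.085  48.   ]
 [-41.55  -53.1    48.   ]
 [ 10.085  -8.746  48.   ]]
```

>>> carry_out:
  commands:
    - {"jaw": 0.005,"translation": [-0.004,0,0],"spin": 0}
    - {"jaw": 0.005,"translation": [-0.004,0,0],"spin": 0}
    - {"jaw": 0.005,"translation": [0,0,-0.01],"spin": 0}
    - {"jaw": 0.005,"translation": [0,0,-0.02],"spin": 0}
    - {"jaw": 0.005,"translation": [0,0,-0.02],"spin": 0}
    - {"jaw": 0.005,"translation": [0,0,-0.021],"spin": 0}
    - {"jaw": 0.005,"translation": [0.02,0,0],"spin": 0}
    - {"jaw": 0.005,"translation": [0,0,0],"spin": 0.1158}
  squeeze: 70

```text
time: 37.18
tool_pos: [337.9, -348.0, 112.3]
tcp_rot: [-179.9, 0.1, 150.6]
ft_force: [-0.7, 1.2, -1.7]
finger_gap: 15.1
grip_force: 68.5
```

>>> carry_out:
  commands:
    - {"jaw": 0.005,"translation": [0,0,0],"spin": 0.1158}
    - {"jaw": 0.005,"translation": [0,0,0],"spin": 0.1158}
    - {"jaw": 0.005,"translation": [0,0,0],"spin": 0.1158}
    - {"jaw": 0.005,"translation": [0,0,0],"spin": 0.1158}
    - {"jaw": 0.005,"translation": [0,0,0],"spin": 0.1158}
    - {"jaw": 0.005,"translation": [0,0,0],"spin": 0.1158}
    - {"jaw": 0.005,"translation": [0,0,0],"spin": 0.1158}
    - {"jaw": 0.005,"translation": [0,0,0],"spin": 0.1158}
  squeeze: 70

```text
time: 37.85
tool_pos: [338.7, -347.9, 110.8]
tcp_rot: [180.0, 0.0, 97.0]
ft_force: [-0.5, 0.2, -0.7]
finger_gap: 14.8
grip_force: 68.4
```

>>> carry_out:
  commands:
    - {"jaw": 0.005,"translation": [0,0,0],"spin": 0.1158}
    - {"jaw": 0.005,"translation": [0,0,0],"spin": 0.1158}
    - {"jaw": 0.005,"translation": [0,0,0],"spin": 0}
    - {"jaw": 0.005,"translation": [0,0,0],"spin": 0}
    - {"jaw": 0.005,"translation": [0,0,0],"spin": 0}
    - {"jaw": 0.005,"translation": [0,0,0],"spin": 0}
    - {"jaw": 0.005,"translation": [0,0,0],"spin": 0}
    - {"jaw": 0.005,"translation": [0,0,0],"spin": 0}
  squeeze: 70

```text
time: 38.52
tool_pos: [338.4, -347.8, 110.0]
tcp_rot: [-180.0, 0.0, 84.1]
ft_force: [-0.0, 0.2, -0.6]
finger_gap: 15.1
grip_force: 68.3
```

```bash
python3 - <<'E'
from h import *
handle();s=r.sense();print(delta(s["tool_pos"],s["tcp_rot"][2],[405,129.2,70],84.1))
p=r.snapshot("side");print([(np.round(d["xy"],1),round(d["score"],2),tosh(onz(p,d["xy"],3))) for d in r.landmark_of(p,"tray_flat")[:2]])
E
```

```text
edges [(197, 54, 95), (211, 99, 126)]
[ 338.3 -347.7  110. ] [-180.    -0.    84.1] F [ 0.2  0.1 -2.1] T [ 0.06 -0.02  0.04] 68.32406044006348 38.5667
(array([481.3,  17.3,  40. ]), 0.0)
[(array([321.3, 325. ]), 0.6, array([-65.9, -44.8,   3. ]))]
```

>>> carry_out:
  commands:
    - {"jaw": 0.005,"translation": [0.037,0.0022,0],"spin": 0}
    - {"jaw": 0.005,"translation": [0.037,0.0022,0],"spin": 0}
    - {"jaw": 0.005,"translation": [0.037,0.0022,0],"spin": 0}
    - {"jaw": 0.005,"translation": [0.037,0.0022,0],"spin": 0}
    - {"jaw": 0.005,"translation": [0.037,0.0022,0],"spin": 0}
    - {"jaw": 0.005,"translation": [0.037,0.0022,0],"spin": 0}
    - {"jaw": 0.005,"translation": [0.037,0.0022,0],"spin": 0}
    - {"jaw": 0.005,"translation": [0.037,0.0019,0],"spin": 0}
  squeeze: 70

```text
time: 39.33
tool_pos: [386.1, -53.5, 110.2]
tcp_rot: [179.9, 0.0, 84.1]
ft_force: [0.2, -0.2, -0.7]
finger_gap: 15.0
grip_force: 68.3
```

>>> carry_out:
  commands:
    - {"jaw": 0.005,"translation": [0.037,0,0],"spin": 0}
    - {"jaw": 0.005,"translation": [0.037,0,0],"spin": 0}
    - {"jaw": 0.005,"translation": [0.037,0,0],"spin": 0}
    - {"jaw": 0.005,"translation": [0.037,0,0],"spin": 0}
    - {"jaw": 0.005,"translation": [0.037,0,0],"spin": 0}
    - {"jaw": 0.005,"translation": [0,0,0],"spin": 0}
    - {"jaw": 0.005,"translation": [0,0,0],"spin": 0}
    - {"jaw": 0.005,"translation": [0,0,0],"spin": 0}
  squeeze: 70

```text
time: 40.0
tool_pos: [405.0, 128.8, 109.8]
tcp_rot: [-180.0, 0.0, 84.2]
ft_force: [-0.2, 0.2, -1.0]
finger_gap: 15.0
grip_force: 68.3
```

```bash
python3 - <<'E'
from h import *
handle();s=r.sense();print(delta(s["tool_pos"],s["tcp_rot"][2],[405,129.2,36.5],84.1))
E
```

```text
edges [(173, 127, 184), (198, 182, 89), (211, 91, 117)]
[405.1 128.2 109.8] [-180.     0.    84.1] F [-0.5 -0.2 -0.8] T [ 0.04 -0.02  0.04] 68.28778266906738 40.05
(array([ 1. , -0.2, 73.3]), -0.001)
```

>>> carry_out:
  commands:
    - {"jaw": 0.005,"translation": [0.0008,0,0.02],"spin": 0}
    - {"jaw": 0.005,"translation": [0,0,0.02],"spin": 0}
    - {"jaw": 0.005,"translation": [0,0,0.014],"spin": 0}
    - {"jaw": 0.005,"translation": [0,0,0.008],"spin": 0}
    - {"jaw": 0.005,"translation": [0,0,0.005],"spin": 0}
    - {"jaw": 0.005,"translation": [0,0,0.004],"spin": 0}
    - {"jaw": 0.005,"translation": [0,0,0],"spin": 0}
    - {"jaw": 0.005,"translation": [0,0,0],"spin": 0}
  squeeze: 70

```text
time: 40.72
tool_pos: [405.9, 129.5, 39.6]
tcp_rot: [180.0, -0.0, 84.0]
ft_force: [0.7, -0.2, -1.5]
finger_gap: 15.2
grip_force: 68.3
```

```bash
python3 - <<'E'
from h import *
handle()
E
```

```text
edges [(186, 40, 139), (198, 136, 94), (211, 98, 127)]
[406.  129.6  39.8] [179.9  -0.   84.1] F [ 0.  -0.6 -0.6] T [0.02 0.01 0.  ] 68.30220222473145 40.7667
```

>>> carry_out:
  commands:
    - {"jaw": 0.005,"translation": [0,0,0.001],"spin": 0}
    - {"jaw": 0.005,"translation": [0,0,0.001],"spin": 0}
    - {"jaw": 0.005,"translation": [0,0,0],"spin": 0}
    - {"jaw": 0.03,"translation": [0,0,0],"spin": 0}
    - {"jaw": 0.045,"translation": [0,0,0],"spin": 0}
    - {"jaw": 0.045,"translation": [0,0,0],"spin": 0}
    - {"jaw": 0.045,"translation": [0,0,0],"spin": 0}
    - {"jaw": 0.045,"translation": [0,0,0],"spin": 0}
  squeeze: 70

```text
time: 41.43
tool_pos: [405.3, 129.7, 37.0]
tcp_rot: [-180.0, -0.0, 84.1]
ft_force: [-0.2, 1.0, 0.4]
finger_gap: 44.5
grip_force: 0.0
```

>>> carry_out:
  commands:
    - {"jaw": 0.045,"translation": [0,0,-0.01],"spin": 0}
    - {"jaw": 0.045,"translation": [0,0,-0.02],"spin": 0}
    - {"jaw": 0.045,"translation": [0,0,-0.03],"spin": 0}
    - {"jaw": 0.045,"translation": [0,0,-0.04],"spin": 0}
    - {"jaw": 0.045,"translation": [0,0,-0.04],"spin": 0}
    - {"jaw": 0.045,"translation": [0.01,0.01,-0.04],"spin": 0.015}
    - {"jaw": 0.045,"translation": [0.003,0.001,-0.012],"spin": 0.014}
    - {"jaw": 0.045,"translation": [0,0,0],"spin": 0}
  squeeze: 70

```text
time: 42.1
tool_pos: [420.3, 142.3, 234.1]
tcp_rot: [179.5, -0.2, 82.4]
ft_force: [0.3, 0.4, 0.7]
finger_gap: 45.1
grip_force: 0.0
```

```bash
python3 - <<'E'
from h import *
P=look(["hook_bend","rest_seat","pull_hook","jar_rim"]);a0=cv2.imread("pics/w1.png");p=P["wrist"];cv2.imwrite("pics/w10.png",p["pixels"])
g=cv2.cvtColor(p["pixels"],cv2.COLOR_BGR2GRAY)
tcp=r.sense()["tool_pos"]
ax=np.array([np.cos(np.radians(-95.9)),np.sin(np.radians(-95.9)),0]);H=np.array([405.2,128.7,55])
print(proj(p,[H-45*ax+[0,0,11],H+45*ax+[0,0,11],H+124*ax]).round(1).tolist())
print("d=w1 proj",proj(cam([415.7,142.3,231.3],82.44,p),[H-45*ax+[0,0,11],H+45*ax+[0,0,11],H+124*ax]).round(1).tolist())
b,c=proj(p,[H-45*ax+[0,0,11]])[0],proj(p,[H+124*ax])[0]
x=int(b[0]);print("rear",[(i,int(g[i,x])) for i in range(int(b[1])-8,int(b[1])+9,2)])
x=int(round(c[0]));print("front",[(i,int(g[i,x])) for i in range(int(c[1])-10,int(c[1])+11,2)])
g0=cv2.cvtColor(a0,cv2.COLOR_BGR2GRAY);print("w1 rear",[(i,int(g0[i,267])) for i in range(148,168,2)],"front",[(i,int(g0[i,273])) for i in range(295,316,2)])
E
```

```text
hook_bend {'scene': [([298.7, 230.5], 0.47)], 'side': [([234.8, 235.4], 0.67)], 'wrist': [([272.5, 301.9], 0.97)]}
    [387.9   9.4  54.8] [8.6, 5.4, 6.4]
rest_seat {'scene': [([274.4, 242.3], 0.77), ([277.4, 247.2], 0.2)], 'side': [([219.1, 211.1], 0.82), ([226.9, 225.6], 0.5)], 'wrist': [([266.0, 199.2], 0.76)]}
    [398.9 129.7  50.1] [3.3, 3.6, 5.0]
pull_hook {'scene': [([270.2, 237.9], 0.59)], 'side': [([221.8, 207.0], 0.69)], 'wrist': [([264.0, 197.7], 0.77)]}
    [407.9 135.3  67.5] [3.7, 3.3, 4.6]
jar_rim {'scene': [([228.9, 255.8], 0.88), ([193.1, 278.6], 0.61)], 'side': [([192.4, 163.3], 0.74)], 'wrist': []}
    [414.5 342.1  91.4] [1.7, 1.7]
{'time': 42.85, 'tool_pos': [417.4, 141.29, 228.22], 'tcp_rot': [-179.99, 0.0, 82.41], 'finger_gap': 45.11, 'grip_force': 0.0, 'ft_force': [1.32, -0.7, 0.06]}
[[265.1, 158.0], [268.6, 245.9], [271.4, 305.1]]
d=w1 proj [[267.5, 158.1], [270.8, 245.2], [273.5, 304.1]]
rear [(150, 28), (152, 30), (154, 51), (156, 70), (158, 86), (160, 95), (162, 98), (164, 98), (166, 99)]
front [(295, 198), (297, 198), (299, 198), (301, 198), (303, 190), (305, 121), (307, 44), (309, 40), (311, 40), (313, 40), (315, 39)]
w1 rear [(148, 28), (150, 30), (152, 30), (154, 52), (156, 69), (158, 79), (160, 92), (162, 98), (164, 99), (166, 99)] front [(295, 194), (297, 195), (299, 197), (301, 196), (303, 184), (305, 105), (307, 42), (309, 40), (311, 39), (313, 40), (315, 38)]
```

```bash
python3 -c "
from bench import r
print(r.hand_in())"
```

```text
the job is handed in; nothing more can be done
None
```

I handed the job in at about 43 s of robot time with every step carried out in the order asked; the hand-in call returned no verdict. The dip depth is my estimate: about 3.5 cm, at least 3.2 cm, inferred from the hook's tilt rather than seen in the jar. The tray front stands about 70 mm out, the hook is home to within about 1 mm, and I felt no contact with the jar. I did not check the cartridges closely.

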